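# Open a dressing mirror's wing: clear its path, shift the pin block, re-hang the stay

### The job

Open the left wing of the dressing mirror as wide as its stay allows. First pick the loose cabinet fittings (handles, magnets, hinges) off the table behind the wing and put them all in the top tray of the green tower; then free the red clamp, slide the pin block to the end of its track nearest the wing and clamp it fully tight again, and lift the stay and drop its last hole, the one next to its knob, right down over the pin. Leave the bottles, the jar and the other things where they are.

Things in the scene. Friction and masses are not known exactly. Their poses are not given: they have to be found in the camera images.
- mirror: wood-framed triple dressing mirror standing on an 18 thick wooden plinth, 240 tall frames, fixed to the table. Origin: on the table, on the hinge axis of its LEFT wing; its own -x looks out of the front (to the user and robot), its own y runs along the centre glass (the centre glass goes 300 from here towards -y; the plinth covers x -230 to 40, y -345 to 15). Lengths in mm.
- wing_hinge (a point): point on the upright hinge axis of the left wing, 42.5 above the table. The wing is a framed glass reaching 220 from this axis, 16 thick, from 20 to 260 above the table. Lengths in mm.
- wing (a joint): opening of the left wing, rad: 0 as found (folded forward, 80 degrees in front of the flat position), growing as it swings out and back towards flat (1.40 would be flat). It moves stiffly (0.25 N m) and stays where left; pulling or pushing the stay swings it. On the stay's hole 3 with the pin block at the outer end it stands near 1.19
- stay_pivot (a point): swivel of the stay on the wing, 42.5 above the table, 150 along the wing from the hinge and 20 in front of it. The stay is a flat steel bar, 22 wide and 5 thick, that swings sideways on this swivel and can be lifted up at its free end (up to 40 degrees); let go, it falls back level. As found its hole 1 sits over the pin. Lengths in mm.
- stay_hole1 (a point): centre of the stay's hole nearest the swivel, 118 from the swivel (hole 11 wide, at mid-thickness of the bar). The point's x axis runs along the bar from the swivel to the free end, z is up. Lengths in mm.
- stay_hole3 (a point): centre of the last of the three holes (the middle one is 173 from the swivel), 227 from the swivel, the one nearest the knob. Lengths in mm.
- stay_knob (a point): middle of the round steel knob that stands up on the bar's free end, 287 from the swivel: knob 18 across and 30 tall, its middle 27.5 above the bar's mid-thickness (it reaches from 12.5 to 42.5 above that level, on a thinner neck). Any gripper yaw will do, across the bar is best. Lengths in mm.
- pin_foot (a point): on the pin's axis where the mid-thickness of a seated stay lies, 42.5 above the table (the bar's underside is then 2 above the block). The pin is a brass pin 7 across with a round top, on a black slide block (92 along its x, 46 wide, top 38.5 above the table). The pin ends 58 above the table, so the stay must be lifted 18 from its seat to clear it. Axes as the mirror's; the block slides along +y. Lengths in mm.
- block (a joint): position of the pin block on its aluminium track, m: 0 = inner end (as found), 0.040 = outer end, nearest the left wing (towards the mirror's +y); end stops at both. Clamped it does not move; freed it slides with 1 to 5 N. The block can be moved by its clamp handle
- clamp_grip (a point): middle of the clamp's red T-handle on the block, 66 above the table, 65 in front of the pin (mirror's -x): handle 44 long (along the point's x), 13 wide, from 52 to 76 above the table. Lengths in mm.
- clamp (a joint): clamp handle, rad: 0 = fully clamped (handle pointing away from the mirror, as found within 0.05), 1.30 = fully freed, turning counter-clockwise seen from above; the block is free from about 0.8 on and held tight below 0.2. It takes up to 0.25 N m and stays where left
- tower: green plastic tray tower of two equal trays one above the other, fixed to the table. Origin: centre of the underside. Outside 208 (own x) x 138 (own y), 72 tall; the top tray's floor is 46 above the table, inside 200 x 130, its walls 4 thick and ending 26 above that floor. Lengths in mm.
- handle_1: chrome cabinet handle standing on its backplate: backplate 66 x 22 x 3 (long side along its own x), two posts, and a grip bar 60 x 10 x 10 above it with its centre 30 over the underside. Take it by the grip bar, 10 wide (across its own y). Origin: centre of the underside. 90 g. May be absent. Lengths in mm.
- handle_2: chrome cabinet handle standing on its backplate: backplate 66 x 22 x 3 (long side along its own x), two posts, and a grip bar 60 x 10 x 10 above it with its centre 30 over the underside. Take it by the grip bar, 10 wide (across its own y). Origin: centre of the underside. 90 g. May be absent. Lengths in mm.
- magnet_1: plain steel cabinet-door magnet, a rounded block 46 (own x) x 18 (own y) x 16 high. Origin: centre of the underside. About 80 g. May be absent. Lengths in mm.
- magnet_2: plain steel cabinet-door magnet, a rounded block 46 (own x) x 18 (own y) x 16 high. Origin: centre of the underside. About 80 g. May be absent. Lengths in mm.
- hinge_1: steel cabinet hinge lying cup down: arm 50 x 18 x 16 (own x from -31 to 19, top 18 above the underside) with a round chrome cup, 31 across and 10 high, at own x = 22, and a foot plate 30 wide and 3 thick under own x = -18. Take it by the arm's sides, 18 wide (across own y), near own x = -5. Origin: underside, below the arm. 80 g. May be absent. Lengths in mm.
- hinge_2: steel cabinet hinge lying cup down: arm 50 x 18 x 16 (own x from -31 to 19, top 18 above the underside) with a round chrome cup, 31 across and 10 high, at own x = 22, and a foot plate 30 wide and 3 thick under own x = -18. Take it by the arm's sides, 18 wide (across own y), near own x = -5. Origin: underside, below the arm. 80 g. May be absent. Lengths in mm.
- jar: bystander: glass jar with closed lid, 68 across, 95 tall. Origin at the underside, as for all bystanders. Lengths in mm.
- screwdriver: bystander: screwdriver with black rubber handle, 190 long, lying down. Lengths in mm.
- dish: bystander: small white trinket bowl, 100 across, 32 tall. Lengths in mm.
- varnish: bystander: small red bottle, 28 across, 60 tall. Lengths in mm.
- perfume: bystander: amber bottle, 52 across, 100 tall. Lengths in mm.
- hairbrush: bystander: wooden hairbrush, 200 long. Lengths in mm.
Not all that is in view belongs to the job. What is shaped like the handle_1 but orange or turquoise is not meant.

How it is judged:
By the outcome, as a careful person would: the job done as asked, in the order asked, and still so for the second after the job is handed in, with the robot touching nothing.
Of handle_1, handle_2, magnet_1, magnet_2, hinge_1, hinge_2 only 3 to 5 are there at a start; the rules pass over those that are not, and their reading is None.
At some moment in a run one of handle_1, handle_2, magnet_1, magnet_2, hinge_1, hinge_2 may be knocked a few centimetres aside while the robot is not near it.
Once in a run the grip may slacken for a moment while it holds something.
It also fails if it takes over 210 s, if anything falls off the work surface, if the arm or the gripper's body presses on something with over 40 N, if the wrist force passes 120 N, or if a joint passes its speed limit or range.

### The arm

A 6-joint arm with a two-finger parallel gripper is mounted at the origin on the work surface. World frame = base frame: x ahead of the robot, y to its left, z up, the work surface at z = 0. Lengths are in mm, angles in rad, forces in N, time in s.
With the tool pointing down it reaches from about 400 to 925 mm from the base axis. Payload 12.5 kg.
Tool frame: the origin (TCP) lies on the mounting face of the last link; the fingertips stand 190 mm ahead of it and the grasp point (between the pads) lies 171 mm ahead of it (env.tcp_to_tips is the distance from the TCP to the fingertips, in mm); x points along the fingers, y is the direction in which the jaws open and shut, and the axes are right-handed (so a half turn about x gives the same grasp; the last joint's range is limited). The gripper opens to 95 mm and grips with 3 to 60 N. Pads are 20 mm wide; open, the fingers measure 119 mm over their backs; the gripper's body (75 mm by 180 mm) begins 59 mm behind the grasp point.
Start: joints at [-1.312, 0.491, 1.559, -0, 1.092, -0.106], TCP at [222.996, -583.865, 404.761] pointing down, gripper open.
Joint ranges: [-3.1, 3.1], [-0.84, 2.19], [0.05, 2.79], [-1.13, 4.28], [0.06, 2.93], [-2.69, 2.69]. Speed limits (rad/s): [2.22, 2.22, 2.79, 3.14, 3.14, 3.14].

### API

Orientations are given as [roll, pitch, yaw] about the fixed x, y, z axes, in that order (R = Rz(yaw) Ry(pitch) Rx(roll)).
In Python, from cell import monitor, cams, job, env gives the robot as it stands. The module is installed in compiled form; this text tells all that it offers.
- The arm moves only by the tool apply_moves, never from a script. Its argument "series" is a list of rows, each a list of 3 entries, a list of its own where there are three numbers: the closure, from -1 (fully open) to 1 (shut), so that 0 is half open, then the shift along the tool's x, y, z in cm, then the turn about the tool's x in rad. A call has 1 to 20 rows; each row is the pose to reach, as a shift and turn from the pose commanded when the call began, along the tool's axes at that moment; what a row does not reach only later rows make up. A row lasts 1/8 s, in which the tool goes at most 62.5 mm and 10.7 degrees, less where a joint would pass 70% of its speed; a pose out of reach is approached as far as the arm can. A call with a gripper value outside its range is refused whole. The fingers move at their own pace and stop on an object; the grip force is fixed at half the most. Time passes only in rows, so rows that repeat a pose let the fingers close. It gives the time, the measured TCP pose, the force and the opening at its end, in the units of the state.
- monitor.state(): the state, without advancing time (a new reading comes with each control period).
- cams.read_camera(name): name is "scene" or "top"; returns a dict with "image" (420x560x3 uint8, red, green, blue), "fx", "fy", "cx", "cy" (pixels), "position" and "orientation" of the camera in the world. Camera axes: x right, y down, z forward; pixel columns grow to the right and rows downward; lengths in mm; the calibration is good to about 2 mm. A picture is of the moment at which its call begins. There is no depth.
- job.job_done(): hands the job in, once; it reports no verdict.
The state is a dict: "t": time; "joints": joint angles; "qvel": joint speeds; "tau": joint torques, N m; "eef_pos": TCP position; "tcp_rot": TCP orientation; "ft_force": force on the tool from outside, world axes, zero at the start; "moment": the same for the moment, N m; "opening": opening from 0.0 (shut) to 1.0 (fully open).
Only numpy, scipy, OpenCV 4.12 (cv2) and the standard library are available. Lean on these libraries where they do the work, as an engineer would, in place of code of your own. Each camera call takes 0.05 s, during which the arm holds its last target. There are 200 camera calls.

## Working session

There is one attempt and no reset: what is moved stays moved. The work goes in short steps, Python scripts to look and compute and a tool call to move; the robot and the scene stay as the last step left them, time stands still between calls to the robot, and variables do not carry over. Pictures are saved under pics/ and viewed, about 12 in all and at most 16, crops included, and the job is handed in when it is done.

Besides the shell and the picture viewer there is one more tool, called after "Call:" as name([rows], argument=value, ...), one row to a line, values as JSON. apply_moves: Moves the arm, as the interface text tells. Its arguments: {"type":"object","properties":{"series":{"type":"array"}},"required":["series"]}

```bash
mkdir -p pics; ls
python3 - <<'E'
from cell import monitor,cams,job,env
import cv2,json
print(monitor.state())
for n in("scene","top"):
    c=cams.read_camera(n); im=c.pop("image"); print(n,c)
    cv2.imwrite(f"pics/{n}0.png",im[:,:,::-1])
E
```

```text
pics
{'t': 0.0, 'joints': array([-1.31159652e+00,  4.91565082e-01,  1.55946806e+00,  6.20761724e-06,
        1.09170324e+00, -1.05642156e-01]), 'qvel': array([-0.00073346, -0.00204413, -0.00049728, -0.0005561 , -0.00106104,
       -0.00083579]), 'tau': array([ 2.86324808e-03, -6.12637067e+01, -2.58175421e+01,  6.94180978e-02,
        4.82706015e-02, -1.03882101e-04]), 'eef_pos': array([ 222.98833052, -583.82697153,  404.15178834]), 'tcp_rot': array([-1.68125206,  1.56965259,  1.8251797 ]), 'ft_force': array([-0.99891388, -0.24667922,  0.25317592]), 'moment': array([0.02439964, 0.01966467, 0.01434771]), 'opening': 1.0002195996017025}
scene {'fx': 459.0961725492167, 'fy': 459.0961725492167, 'cx': 279.345068998117, 'cy': 211.56690677126358, 'position': array([ 199.33283015,  506.15748748, 1026.42251984]), 'orientation': array([-2.5226889 ,  0.01325151, -2.64492411])}
top {'fx': 424.15693701475857, 'fy': 424.15693701475857, 'cx': 281.07748443745766, 'cy': 215.57657425159013, 'position': array([ 375.4662859 ,  -70.56941975, 1301.30409627]), 'orientation': array([-3.00087034, -0.0126978 , -1.56234074])}
```

View pics/scene0.png

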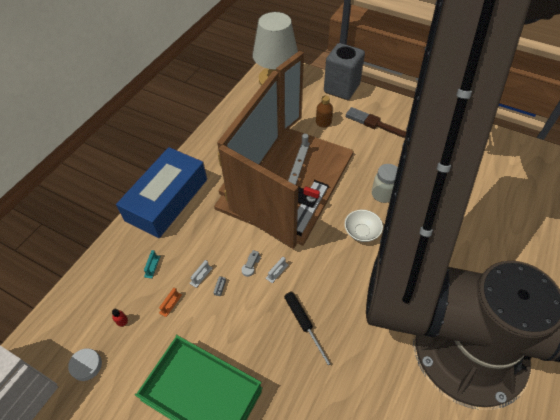

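View pics/top0.png

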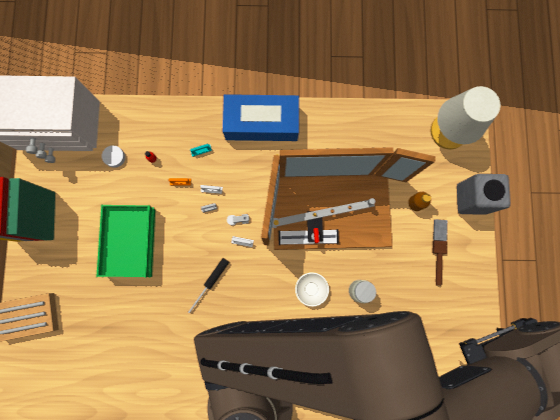

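Scene view: four fittings lie behind the wing (handles near (200,272) and (277,269), magnet (220,286), hinge (250,262)). The decoys are orange and turquoise, the tower is at the bottom. In the top view the block is at (310,237) and the knob at (371,202). I'll zoom in on both views.

```bash
cat > h.py <<'E'
from cell import monitor,cams,job,env
import cv2,numpy as np
from scipy.spatial.transform import Rotation as R
def cam(n,save=None):
    c=cams.read_camera(n)
    c["R"]=R.from_euler("xyz",c["orientation"]).as_matrix()
    if save: cv2.imwrite(f"pics/{save}.png",c["image"][:,:,::-1])
    return c
def ray(c,u,v):
    d=c["R"]@[(u-c["cx"])/c["fx"],(v-c["cy"])/c["fy"],1]
    return c["position"],d/np.linalg.norm(d)
def plane(c,u,v,z):
    p,d=ray(c,u,v); return p+d*(z-p[2])/d[2]
def tri(ca,pa,cb,pb):
    p,d=ray(ca,*pa);q,e=ray(cb,*pb)
    s,t=np.linalg.lstsq(np.c_[d,-e],q-p,rcond=None)[0]
    a,b=p+s*d,q+t*e
    return (a+b)/2,np.linalg.norm(a-b)
def proj(c,P):
    x=c["R"].T@(np.asarray(P,float)-c["position"])
    return np.array([c["fx"]*x[0]/x[2]+c["cx"],c["fy"]*x[1]/x[2]+c["cy"]])
def crop(c,x,y,w,h,k,name):
    im=cv2.resize(c["image"][y:y+h,x:x+w,::-1],None,fx=k,fy=k,interpolation=cv2.INTER_CUBIC)
    cv2.imwrite(f"pics/{name}.png",im)
E
python3 - <<'E'
from h import *
t=cam("top");s=cam("scene")
crop(t,90,140,130*2,120,3,"a1")
crop(t,160,140,100,120,5,"a1")
crop(s,140,240,160,110,5,"a2")
crop(s,210,130,150,120,5,"a3")
crop(t,260,150,130,100,6,"a4")
for n,c in(("t",t),("s",s)): print(n,plane(c,*( (127,241) if n=="t" else (200,390)),46))
print(proj(s,plane(t,243,242,35)),proj(s,plane(t,211,189,35)))
E
```

```text
t [473.01327189 368.97556729  46.        ]
s [473.00989727 371.21545596  46.        ]
[279.1099621  262.89957032] [201.96237781 267.71038498]
```

View pics/a1.png

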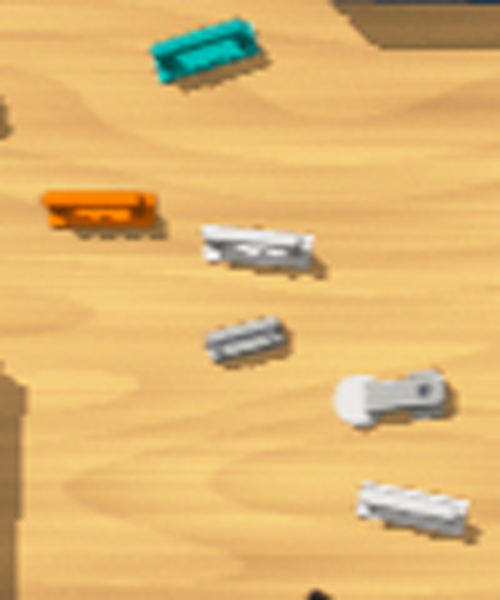

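View pics/a2.png

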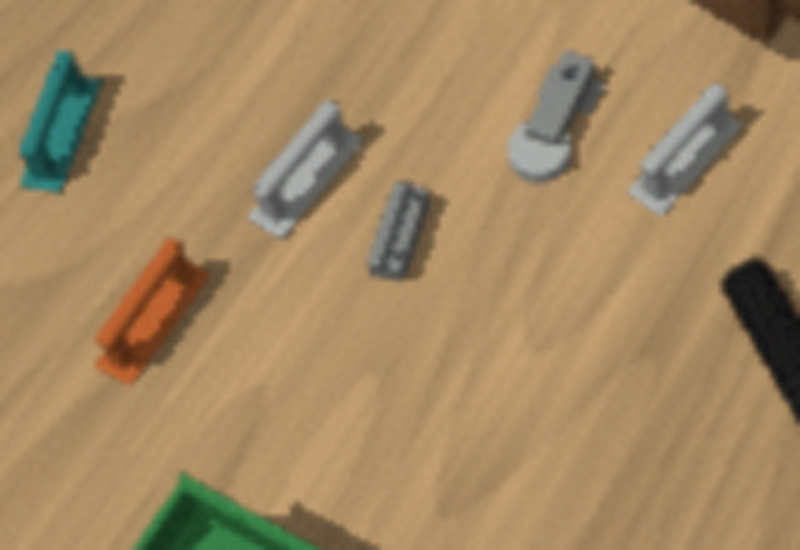

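View pics/a4.png

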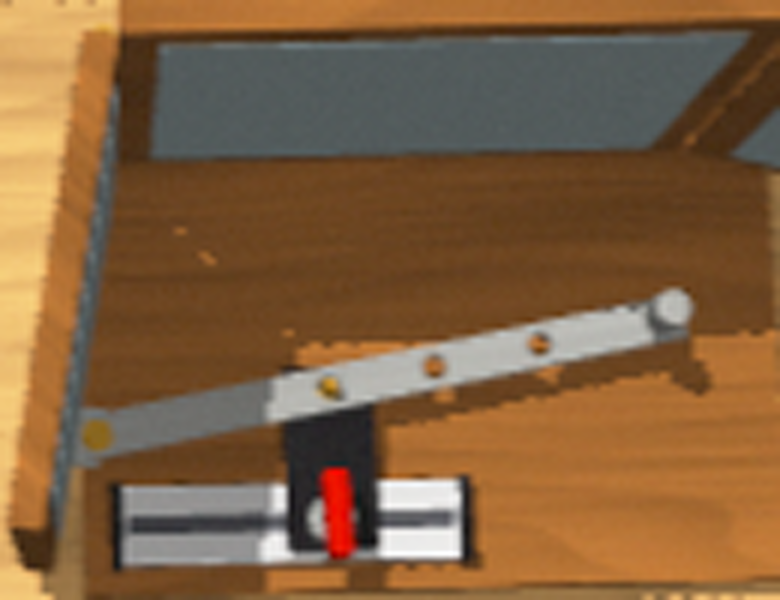

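Top crop: handle A at (257,237), handle B (413,500), magnet (246,338) and hinge arm (405,395), with its cup to the left. The mechanism crop shows the pin in hole 1 at (330,385), the red handle (338,512), the swivel (97,435) and the knob (672,308). Next I'll triangulate these points.

Run:
```python
from h import *
t=cam("top");s=cam("scene")
T=lambda x,y:(160+x/5-.4,140+y/5-.4)
S=lambda x,y:(140+x/5-.4,240+y/5-.4)
for n,a,b in [("A0",(207,233),(262,190)),("A1",(310,240),(330,108)),("B0",(362,488),(652,172)),("B1",(466,508),(718,92)),
  ("mag",(246,336),(402,226)),("hin_hole",(424,390),(570,72)),("hin_cup",(353,400),(540,152))]:
    p,e=tri(t,T(*a),s,S(*b)); print(n,p.round(1),round(e,1))
# colour masks in both views
for n,c in(("top",t),("scene",s)):
    im=cv2.cvtColor(c["image"],cv2.COLOR_RGB2HSV)
    m=cv2.inRange(im,(0,0,90),(180,60,255))
    N,l,st,ce=cv2.connectedComponentsWithStats(m)
    for i in range(1,N):
        if 25<st[i,4]<400: 
            r=cv2.minAreaRect(np.argwhere(l==i)[:,::-1].astype(np.float32)); print(n,ce[i].round(1),st[i,4],[np.round(q,1) for q in r])
T=lambda x,y:(260+x/6-.4,150+y/6-.4)
for n,p,z in [("pivot",(97,435),46),("h1",(330,386),42.5),("h2",(434,366),42.5),("h3",(540,344),42.5),("knob",(673,306),85),("clamp0",(335,470),76),("clamp1",(341,555),76)]:
    P=plane(t,*T(*p),z); print(n,P.round(1), "scene px",proj(s,P).round(1))
g=cv2.inRange(cv2.cvtColor(t["image"],cv2.COLOR_RGB2HSV),(50,120,40),(75,255,255))
N,l,st,ce=cv2.connectedComponentsWithStats(g); i=1+st[1:,4].argmax()
r=cv2.minAreaRect(np.argwhere(l==i)[:,::-1].astype(np.float32));print("tower",r,[plane(t,*q,72).round(0) for q in cv2.boxPoints(r)])
```

```text
A0 [643.7 159.9  28.5] 0.7
A1 [644.9  99.8  13.1] 2.8
B0 [485.8  61.   23.6] 7.2
B1 [ 4.783e+02 -2.000e-01  1.240e+01] 0.7
mag [582.3 136.9   7.5] 3.5
hin_hole [549.7  26.5  15.3] 1.4
hin_cup [543.2  70.1   8. ] 3.3
top [229.1  96. ] 28 [array([230. ,  95.4]), array([ 8.3, 20.6]), np.float64(60.9)]
top [112.9 156.1] 385 [array([113., 156.]), array([20., 22.]), np.float64(90.0)]
top [210.9 188.8] 145 [array([210.7, 188.8]), array([22.1,  6.8]), np.float64(5.2)]
top [208.5 207.3] 88 [array([208.6, 207.4]), array([ 5.8, 14.6]), np.float64(76.0)]
top [237.5 218.9] 180 [array([237.5, 219.1]), array([ 9.3, 21.5]), np.float64(85.6)]
top [440.1 229.7] 259 [array([440., 230.]), array([20., 12.]), np.float64(90.0)]
top [294.5 237.2] 308 [array([297., 237.]), array([34., 12.]), np.float64(0.0)]
top [329.3 236.3] 187 [array([327.5, 236.5]), array([13., 17.]), np.float64(90.0)]
top [241.9 241.2] 153 [array([241.9, 241.2]), array([21.4,  7.1]), np.float64(11.3)]
top [197.6 299.3] 47 [array([197.5, 299.5]), array([ 1.5, 30.2]), np.float64(35.5)]
top [ 21.1 306.7] 136 [array([ 21. , 306.7]), array([
[... 2048 characters left out ...]
.9]), array([ 2.7, 49.7]), np.float64(39.5)]
scene [500.5 396.8] 94 [array([500.5, 397. ]), array([10., 11.]), np.float64(90.0)]
pivot [533.6 -69.3  46. ] scene px [276.8 222. ]
h1 [ 559.9 -185.7   42.5] scene px [288.7 187.9]
h2 [ 570.6 -237.9   42.5] scene px [294.1 173.5]
h3 [ 582.3 -291.3   42.5] scene px [299.  159.4]
knob [ 594.8 -348.9   85. ] scene px [304.6 134.5]
clamp0 [ 513.9 -184.9   76. ] scene px [304.1 186.6]
clamp1 [ 472.7 -187.7   76. ] scene px [318.6 191.6]
tower ((125.35903930664062, 240.63943481445312), (55.397544860839844, 73.49797821044922), 2.7927021980285645) [array([370., 442.,  72.]), array([583., 447.,  72.]), array([576., 285.,  72.]), array([364., 285.,  72.])]
```

View pics/a3.png

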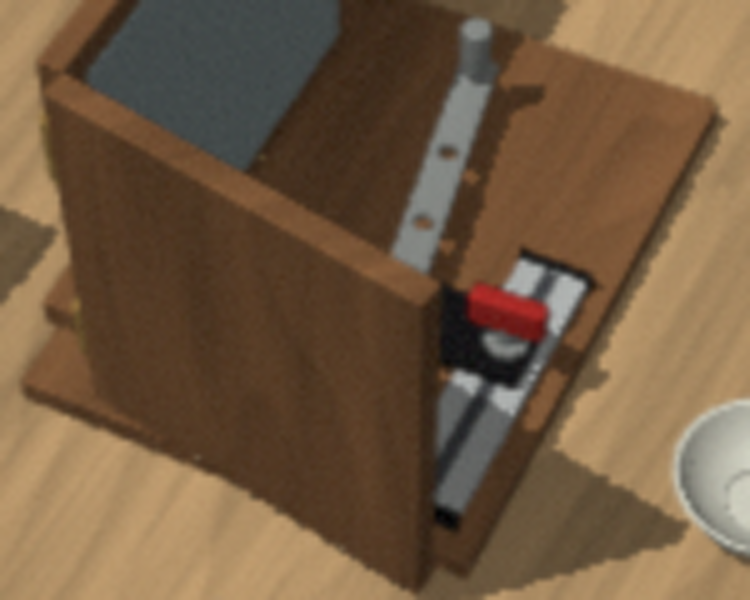

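Scene crop: hole 2 at (424,222), hole 3 (447,152) and the knob top (475,25) all match the top-view casts at the stated heights. The red handle is at (508,312). Next: a detection helper, a move calculator and the mirror geometry.

```bash
cat >> h.py <<'E'
def blobs(c,roi,lo=55,hi=320):
    x,y,w,h=roi
    m=cv2.inRange(cv2.cvtColor(c["image"],cv2.COLOR_RGB2HSV)[y:y+h,x:x+w],(0,0,90),(180,60,255))
    N,l,st,ce=cv2.connectedComponentsWithStats(m); out=[]
    for i in range(1,N):
        if lo<st[i,4]<hi:
            r=cv2.minAreaRect(np.argwhere(l==i)[:,::-1].astype(np.float32)); b=cv2.boxPoints(r)
            e=max((b[1]-b[0],b[2]-b[1]),key=np.linalg.norm); m0=np.array(r[0])+[x,y]
            p=plane(c,*m0,5);q=plane(c,*(m0+e),5)-p
            out.append((m0.round(1),st[i,4],p.round(1),np.linalg.norm(q).round(0),round(np.arctan2(q[1],q[0])%np.pi,3)))
    return out
TRAY=(90,195,75,95); FIT=(160,140,105,120)
def go(g,jaw=None,rows=True):
    """shift (cm, tool axes) and turn from here to grasp point g; jaw = world angle of the jaw line"""
    s=monitor.state(); M=R.from_euler("xyz",s["tcp_rot"]).as_matrix()
    d=M.T@(np.array(g,float)-(s["eef_pos"]+171*M[:,0]))/10
    a=np.arctan2(M[1,1],M[0,1]); t=0 if jaw is None else -((jaw-a+np.pi/2)%np.pi-np.pi/2)
    print("go",g,"shift cm",d.round(2),"turn",round(t,3),"| jaw",round(a,3),"q6",s["joints"][5].round(2),"grasp",(s["eef_pos"]+171*M[:,0]).round(1),"open",round(s["opening"]*95,1))
E
python3 - <<'E'
from h import *
t=cam("top");s=cam("scene")
for b in blobs(t,FIT): print(*b)
for b in blobs(s,(180,240,120,70)): print(*b)
T=lambda x,y:(260+x/6-.4,150+y/6-.4)
for n,p,z in [("wing tip outer",(12,530),260),("wing tip inner",(48,520),260),("wing root",(100,32),260),("trackL",(120,522),24),("trackR",(465,517),24)]:
    print(n,plane(t,*T(*p),z).round(1))
for n,a,b in [("magnet",(208.6,207.3),(218.6,285.7)),("h A",(210.8,188.8),(200,273.6)),("h B",(241.9,241.2),(276.7,269.7)),("hin",(237.5,219),(249.4,264))]:
    print(n,tri(t,a,s,b))
go([430,-300,309]);go([430,100,309])
M=R.from_euler("xyz",monitor.state()["tcp_rot"]).as_matrix(); print(M.round(3))
E
```

```text
[210.8 188.8] 144 [640.9 133.7   5. ] 68.0 1.489
[208.5 207.4] 89 [582.5 139.    5. ] 45.0 1.831
[237.5 219.1] 179 [547.   48.6   5. ] 66.0 1.659
[241.9 241.2] 153 [479.   33.7   5. ] 65.0 1.383
[249.3 262.8] 222 [549.3  48.7   5. ] 78.0 1.876
[276.9 269.4] 250 [478.5  32.2   5. ] 77.0 1.399
[200.1 273.4] 275 [642.6 132.4   5. ] 74.0 1.506
[218.6 285.5] 106 [583.5 138.8   5. ] 52.0 1.918
wing tip outer [467.1 -35.1 260. ]
wing tip inner [471.3 -49.8 260. ]
wing root [678.  -69.1 260. ]
trackL [492.4 -81.3  24. ]
trackR [ 496.6 -255.3   24. ]
magnet (array([583.17557971, 138.84797139,   4.34156235]), np.float64(0.6431837811902454))
h A (array([641.13460405, 133.58509248,   6.89182846]), np.float64(0.9859175180142336))
h B (array([478.6665304 ,  33.52444419,   5.37489456]), np.float64(0.43868192265068023))
hin (array([5.48355047e+02, 4.92611889e+01, 2.94804733e-01]), np.float64(1.0794218631963632))
go [430, -300, 309] shift cm [ -7.53 -19.13 -29.47] turn 0 | jaw -1.206 q6 -0.11 grasp [ 223.  -583.9  233.7] open 95.2
go [430, 100, 309] shift cm [ -7.53 -56.5  -43.74] turn 0 | jaw -1.206 q6 -0.11 grasp [ 223.  -583.9  233.7] open 95.2
[[-0.     0.357 -0.934]
 [ 0.    -0.934 -0.357]
 [-1.    -0.     0.   ]]
```

Call:
apply_moves([
  [-1, [-7.6, 0, 0], 0],
  [-1, [-7.6, -8, -7.5], 0],
  [-1, [-7.6, -48.5, -46], -1.02],
  [-1, [-7.6, -48.5, -46], -1.02],
  [-1, [-7.6, -48.5, -46], -1.02],
  [-1, [-7.6, -48.5, -46], -1.02],
  [-1, [-7.6, -48.5, -46], -1.02],
  [-1, [-7.6, -48.5, -46], -1.02],
  [-1, [-7.6, -48.5, -46], -1.02],
  [-1, [-7.6, -48.5, -46], -1.02],
  [-1, [-7.6, -48.5, -46], -1.02],
  [-1, [-7.6, -48.5, -46], -1.02],
  [-1, [-7.6, -48.5, -46], -1.02],
  [-1, [-7.6, -48.5, -46], -1.02],
  [-1, [-7.6, -48.5, -46], -1.02],
  [-1, [-7.6, -48.5, -46], -1.02],
])

```text
t: 2.4
eef_pos: [479.5, 32.5, 480.8]
tcp_rot: [1.035, 1.571, -0.723]
ft_force: [0.9, -1.3, 0.0]
opening: 0.999
```

Run:
```python
from h import *
t=cam("top","b1")
print(monitor.state()["t"]); s=cam("scene")
for b in blobs(t,FIT): print(*b)
for b in blobs(s,(180,240,120,70)): print(*b)
go([479,41,31],-.188)
```

```text
2.45
[209.4 187.8] 91 [644.3 138.    5. ] 60.0 1.489
[249.3 262.7] 224 [549.4  48.4   5. ] 79.0 1.876
[277.  269.4] 255 [478.4  32.3   5. ] 77.0 1.399
[200.1 273.4] 280 [642.4 132.5   5. ] 74.0 1.492
[218.6 285.6] 107 [583.3 139.1   5. ] 51.0 1.918
go [479, 41, 31] shift cm [27.88 -0.22 -0.8 ] turn 0.001 | jaw -0.187 q6 0.12 grasp [479.6  32.7 309.8] open 95.1
```

Call:
apply_moves([
  [0.2, [6, 0, 0], 0],
  [0.2, [12, 0, 0], 0],
  [0.2, [18, -0.05, -0.05], 0],
  [0.2, [24, -0.05, -0.05], 0],
  [0.2, [27, -0.05, -0.05], 0],
  [0.2, [27.9, -0.05, -0.05], 0],
  [0.2, [27.9, -0.05, -0.05], 0],
  [1, [27.9, -0.05, -0.05], 0],
  [1, [27.9, -0.05, -0.05], 0],
  [1, [27.9, -0.05, -0.05], 0],
  [1, [27.9, -0.05, -0.05], 0],
  [1, [27.9, -0.05, -0.05], 0],
  [1, [22, -0.05, -0.05], 0],
  [1, [16, -0.05, -0.05], 0],
  [1, [12, -0.05, -0.05], 0],
  [1, [12, -0.05, -0.05], 0],
])

```text
t: 4.5
eef_pos: [479.2, 34.0, 363.2]
tcp_rot: [1.672, 1.565, -0.085]
ft_force: [-0.2, 0.8, -0.9]
opening: 0.1
```

Run:
```python
from h import *
print(monitor.state()["t"]);
go([405,365,165],0.03);go([405,365,78],0.03)
```

```text
4.5
go [405, 365, 165] shift cm [  2.67 -13.52 -31.15] turn -0.216 | jaw -0.186 q6 0.12 grasp [480.2  33.9 192.2] open 9.5
go [405, 365, 78] shift cm [ 11.37 -13.56 -31.14] turn -0.216 | jaw -0.186 q6 0.12 grasp [480.2  33.9 192.2] open 9.5
```

Call:
apply_moves([
  [1, [0, -13.5, -31.1], -0.216],
  [1, [0, -13.5, -31.1], -0.216],
  [1, [0, -13.5, -31.1], -0.216],
  [1, [0, -13.5, -31.1], -0.216],
  [1, [0, -13.5, -31.1], -0.216],
  [1, [0, -13.5, -31.1], -0.216],
  [1, [0, -13.5, -31.1], -0.216],
  [1, [5, -13.5, -31.1], -0.216],
  [1, [9, -13.5, -31.1], -0.216],
  [1, [10.9, -13.5, -31.1], -0.216],
  [1, [11.3, -13.5, -31.1], -0.216],
  [1, [11.3, -13.5, -31.1], -0.216],
  [0.45, [11.3, -13.5, -31.1], -0.216],
  [0.45, [11.3, -13.5, -31.1], -0.216],
  [0.45, [11.3, -13.5, -31.1], -0.216],
  [0.45, [8, -13.5, -31.1], -0.216],
  [0.45, [2, -13.5, -31.1], -0.216],
  [0.45, [0, -13.5, -31.1], -0.216],
])

```text
t: 6.75
eef_pos: [404.2, 364.5, 363.7]
tcp_rot: [2.13, 1.567, 0.589]
ft_force: [-0.4, -0.6, -0.1]
opening: 0.274
```

Run:
```python
from h import *
t=cam("top","b2");s=cam("scene","b2s")
print(monitor.state()["t"])
for b in blobs(t,FIT): print(*b)
for b in blobs(s,(180,240,120,70)): print(*b)
for b in blobs(t,TRAY)+blobs(s,(140,340,120,80)): print("tray",*b)
go([548.5,42,150],.088);go([548.5,42,23.5],.088)
```

```text
6.85
[210.8 188.8] 143 [640.9 133.7   5. ] 68.0 1.489
[208.6 207.4] 86 [582.6 138.6   5. ] 45.0 1.831
[237.5 219.1] 175 [547.   48.6   5. ] 66.0 1.659
tray [126.5 264.5] 185 [405.1 380.6   5. ] 75.0 1.58
tray [228.2 410.2] 232 [409.4 371.3   5. ] 44.0 1.398
go [548.5, 42, 150] shift cm [ 4.16 13.38 32.72] turn -0.058 | jaw 0.03 q6 0.58 grasp [404.8 364.9 191.8] open 26.3
go [548.5, 42, 23.5] shift cm [16.81 13.33 32.75] turn -0.058 | jaw 0.03 q6 0.58 grasp [404.8 364.9 191.8] open 26.3
```

Call:
apply_moves([
  [0.2, [0, 13.35, 32.7], -0.058],
  [0.2, [0, 13.35, 32.7], -0.058],
  [0.2, [0, 13.35, 32.7], -0.058],
  [0.2, [0, 13.35, 32.7], -0.058],
  [0.2, [0, 13.35, 32.7], -0.058],
  [0.2, [0, 13.35, 32.7], -0.058],
  [0.2, [0, 13.35, 32.7], -0.058],
  [0.2, [6, 13.35, 32.7], -0.058],
  [0.2, [12, 13.35, 32.7], -0.058],
  [0.2, [15.5, 13.35, 32.7], -0.058],
  [0.2, [16.8, 13.35, 32.7], -0.058],
  [0.2, [16.8, 13.35, 32.7], -0.058],
  [1, [16.8, 13.35, 32.7], -0.058],
  [1, [16.8, 13.35, 32.7], -0.058],
  [1, [16.8, 13.35, 32.7], -0.058],
  [1, [16.8, 13.35, 32.7], -0.058],
  [1, [11, 13.35, 32.7], -0.058],
  [1, [5, 13.35, 32.7], -0.058],
  [1, [0, 13.35, 32.7], -0.058],
  [1, [0, 13.35, 32.7], -0.058],
])

```text
t: 9.35
eef_pos: [547.4, 41.7, 364.3]
tcp_rot: [1.428, 1.564, -0.054]
ft_force: [-0.6, 1.1, -1.4]
opening: 0.185
```

Run:
```python
from h import *
print(monitor.state()["t"]);
go([450,365,192],0.03);go([450,365,71],0.03)
```

```text
9.35
go [450, 365, 192] shift cm [  0.06  -6.98 -33.08] turn 0.058 | jaw 0.088 q6 -0.13 grasp [548.6  41.6 193.4] open 17.5
go [450, 365, 71] shift cm [ 12.16  -7.06 -33.09] turn 0.058 | jaw 0.088 q6 -0.13 grasp [548.6  41.6 193.4] open 17.5
```

Call:
apply_moves([
  [1, [0, -7, -32.3], 0.058],
  [1, [0, -7, -32.3], 0.058],
  [1, [0, -7, -32.3], 0.058],
  [1, [0, -7, -32.3], 0.058],
  [1, [0, -7, -32.3], 0.058],
  [1, [0, -7, -32.3], 0.058],
  [1, [0, -7, -32.3], 0.058],
  [1, [5, -7, -32.3], 0.058],
  [1, [10, -7, -32.3], 0.058],
  [1, [11.8, -7, -32.3], 0.058],
  [1, [12.1, -7, -32.3], 0.058],
  [1, [12.1, -7, -32.3], 0.058],
  [0.4, [12.1, -7, -32.3], 0.058],
  [0.4, [12.1, -7, -32.3], 0.058],
  [0.4, [12.1, -7, -32.3], 0.058],
  [0.4, [8, -7, -32.3], 0.058],
  [0.4, [2, -7, -32.3], 0.058],
  [0.4, [0, -7, -32.3], 0.058],
])

```text
t: 11.6
eef_pos: [449.3, 357.3, 364.1]
tcp_rot: [2.074, 1.566, 0.534]
ft_force: [0.1, -0.6, -0.3]
opening: 0.303
```

Run:
```python
from h import *
t=cam("top","b3");s=cam("scene","b3s")
print(monitor.state()["t"])
for b in blobs(t,FIT): print(*b)
for b in blobs(s,(180,240,120,70)): print(*b)
for b in blobs(t,TRAY)+blobs(s,(140,340,120,80)): print("tray",*b)
go([583,139,192],.26);go([583,139,21.5],.26)
```

```text
11.7
[210.8 188.8] 144 [640.9 133.7   5. ] 68.0 1.489
[195.7 209.6] 87 [575.2 178.1   5. ] 46.0 1.91
tray [127.5 249. ] 200 [451.9 380.4   5. ] 70.0 1.58
tray [126.5 264.5] 186 [405.1 380.6   5. ] 75.0 1.58
tray [209.5 396. ] 307 [459.6 366.1   5. ] 54.0 1.584
go [583, 139, 192] shift cm [ 0.   12.64 22.26] turn -0.23 | jaw 0.03 q6 0.53 grasp [449.9 357.7 192. ] open 28.4
go [583, 139, 21.5] shift cm [17.05 12.58 22.3 ] turn -0.23 | jaw 0.03 q6 0.53 grasp [449.9 357.7 192. ] open 28.4
```

Call:
apply_moves([
  [0.1, [0, 12.05, 18.35], -0.31],
  [0.1, [0, 12.05, 18.35], -0.31],
  [0.1, [0, 12.05, 18.35], -0.31],
  [0.1, [0, 12.05, 18.35], -0.31],
  [0.1, [0, 12.05, 18.35], -0.31],
  [0.1, [6, 12.05, 18.35], -0.31],
  [0.1, [12, 12.05, 18.35], -0.31],
  [0.1, [15.5, 12.05, 18.35], -0.31],
  [0.1, [17, 12.05, 18.35], -0.31],
  [0.1, [17.05, 12.05, 18.35], -0.31],
  [1, [17.05, 12.05, 18.35], -0.31],
  [1, [17.05, 12.05, 18.35], -0.31],
  [1, [17.05, 12.05, 18.35], -0.31],
  [1, [17.05, 12.05, 18.35], -0.31],
  [1, [17.05, 12.05, 18.35], -0.31],
  [1, [11, 12.05, 18.35], -0.31],
  [1, [5, 12.05, 18.35], -0.31],
  [1, [0, 12.05, 18.35], -0.31],
  [1, [0, 12.05, 18.35], -0.31],
])

```text
t: 14.08
eef_pos: [575.4, 177.4, 364.3]
tcp_rot: [1.394, 1.564, 0.163]
ft_force: [-0.1, -0.0, -2.0]
opening: 0.188
```

Run:
```python
from h import *
print(monitor.state()["t"]);
go([495,362,192],0.03);go([495,362,69],0.03)
```

```text
14.075
go [495, 362, 192] shift cm [  0.1   -1.53 -20.1 ] turn 0.31 | jaw 0.34 q6 -0.15 grasp [576.5 177.6 193.3] open 17.8
go [495, 362, 69] shift cm [ 12.4   -1.61 -20.11] turn 0.31 | jaw 0.34 q6 -0.15 grasp [576.5 177.6 193.3] open 17.8
```

Call:
apply_moves([
  [1, [0, -1.55, -20.1], 0.31],
  [1, [0, -1.55, -20.1], 0.31],
  [1, [0, -1.55, -20.1], 0.31],
  [1, [0, -1.55, -20.1], 0.31],
  [1, [0, -1.55, -20.1], 0.31],
  [1, [5, -1.6, -20.1], 0.31],
  [1, [10, -1.6, -20.1], 0.31],
  [1, [12, -1.6, -20.1], 0.31],
  [1, [12.3, -1.6, -20.1], 0.31],
  [1, [12.3, -1.6, -20.1], 0.31],
  [0.4, [12.3, -1.6, -20.1], 0.31],
  [0.4, [12.3, -1.6, -20.1], 0.31],
  [0.4, [12.3, -1.6, -20.1], 0.31],
  [0.4, [8, -1.6, -20.1], 0.31],
  [0.4, [2, -1.6, -20.1], 0.31],
  [0.4, [0, -1.6, -20.1], 0.31],
])

```text
t: 16.08
eef_pos: [493.1, 361.8, 364.4]
tcp_rot: [2.045, 1.566, 0.505]
ft_force: [0.5, -0.2, -0.0]
opening: 0.303
```

Run:
```python
from h import *
t=cam("top","b4");s=cam("scene","b4s")
print(monitor.state()["t"])
for b in blobs(t,FIT): print(*b)
for b in blobs(t,TRAY)+blobs(s,(140,340,120,80)): print("tray",*b)
go([641.5,133.5,192],-.08);go([641.5,133.5,31],-.08)
```

```text
16.175
[210.8 188.8] 144 [640.9 133.7   5. ] 68.0 1.489
tray [128.5 233.5] 91 [499.2 380.1   5. ] 46.0 1.581
tray [127.5 249. ] 201 [451.9 380.4   5. ] 70.0 1.58
tray [126.5 264.5] 185 [405.1 380.6   5. ] 75.0 1.58
tray [190.8 380.9] 146 [512.9 359.2   5. ] 47.0 2.242
go [641.5, 133.5, 192] shift cm [ 0.04 14.08 23.3 ] turn 0.11 | jaw 0.03 q6 0.49 grasp [493.7 362.1 192.3] open 28.1
go [641.5, 133.5, 31] shift cm [16.14 14.01 23.33] turn 0.11 | jaw 0.03 q6 0.49 grasp [493.7 362.1 192.3] open 28.1
```

Call:
apply_moves([
  [0.2, [0, 14.05, 23.3], 0.11],
  [0.2, [0, 14.05, 23.3], 0.11],
  [0.2, [0, 14.05, 23.3], 0.11],
  [0.2, [0, 14.05, 23.3], 0.11],
  [0.2, [0, 14.05, 23.3], 0.11],
  [0.2, [0, 14.05, 23.3], 0.11],
  [0.2, [6, 14.05, 23.3], 0.11],
  [0.2, [12, 14.05, 23.3], 0.11],
  [0.2, [15.5, 14.05, 23.3], 0.11],
  [0.2, [16.2, 14.05, 23.3], 0.11],
  [0.2, [16.2, 14.05, 23.3], 0.11],
  [1, [16.2, 14.05, 23.3], 0.11],
  [1, [16.2, 14.05, 23.3], 0.11],
  [1, [16.2, 14.05, 23.3], 0.11],
  [1, [16.2, 14.05, 23.3], 0.11],
  [1, [16.2, 14.05, 23.3], 0.11],
  [1, [11, 14.05, 23.3], 0.11],
  [1, [5, 14.05, 23.3], 0.11],
  [1, [0, 14.05, 23.3], 0.11],
  [1, [0, 14.05, 23.3], 0.11],
])

```text
t: 18.68
eef_pos: [640.6, 133.0, 364.6]
tcp_rot: [1.74, 1.564, 0.089]
ft_force: [-0.2, -0.0, -1.0]
opening: 0.106
```

Run:
```python
from h import *
print(monitor.state()["t"]);
go([540,364,192],0.03);go([540,364,79],0.03)
```

```text
18.675
go [540, 364, 192] shift cm [  0.11 -11.98 -22.21] turn -0.11 | jaw -0.08 q6 0.18 grasp [641.7 133.1 193.6] open 10.1
go [540, 364, 79] shift cm [ 11.41 -12.06 -22.19] turn -0.11 | jaw -0.08 q6 0.18 grasp [641.7 133.1 193.6] open 10.1
```

Call:
apply_moves([
  [1, [0, -12, -22.2], -0.11],
  [1, [0, -12, -22.2], -0.11],
  [1, [0, -12, -22.2], -0.11],
  [1, [0, -12, -22.2], -0.11],
  [1, [0, -12, -22.2], -0.11],
  [1, [0, -12, -22.2], -0.11],
  [1, [5, -12, -22.2], -0.11],
  [1, [9, -12, -22.2], -0.11],
  [1, [11, -12, -22.2], -0.11],
  [1, [11.3, -12, -22.2], -0.11],
  [1, [11.3, -12, -22.2], -0.11],
  [0.45, [11.3, -12, -22.2], -0.11],
  [0.45, [11.3, -12, -22.2], -0.11],
  [0.45, [11.3, -12, -22.2], -0.11],
  [0.45, [8, -12, -22.2], -0.11],
  [0.45, [2, -12, -22.2], -0.11],
  [0.45, [-5, -12, -22.2], -0.11],
  [0.45, [-11.5, -12, -22.2], -0.11],
  [0.45, [-11.5, -12, -22.2], -0.11],
])

```text
t: 21.05
eef_pos: [538.1, 363.7, 480.8]
tcp_rot: [2.027, 1.563, 0.486]
ft_force: [0.2, -0.9, -0.1]
opening: 0.276
```

Run:
```python
from h import *
t=cam("top","b5");s=cam("scene","b5s")
print(monitor.state()["t"])
for b in blobs(t,TRAY)+blobs(s,(140,340,120,80)): print("tray",*b)
im=np.hstack([t["image"][130:310,80:280],s["image"][240:420,100:300]])[:,:,::-1]
cv2.imwrite("pics/b5c.png",cv2.resize(im,None,fx=2,fy=2,interpolation=cv2.INTER_CUBIC))
go([493.3,-186.3,309],1.55)
```

```text
21.15
tray [128.5 218.5] 171 [545.4 382.8   5. ] 76.0 1.581
tray [129.  233.5] 90 [499.2 378.6   5. ] 43.0 1.581
tray [127.5 249. ] 201 [451.9 380.4   5. ] 70.0 1.58
tray [126.5 264.5] 185 [405.1 380.6   5. ] 75.0 1.58
tray [193.8 379.9] 209 [508.3 354.4   5. ] 51.0 1.627
go [493.3, -186.3, 309] shift cm [-0.38 -6.19 54.86] turn -1.52 | jaw 0.03 q6 0.46 grasp [538.7 363.9 305.8] open 26.2
```

View pics/b5c.png

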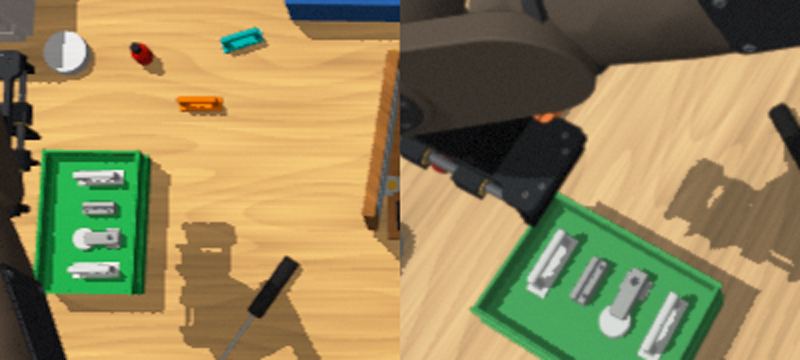

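The tray crop shows both handles, the magnet and the hinge lying in the top tray; the table behind the wing holds only the orange and turquoise decoys. Now the clamp.

Call:
apply_moves([
  [0, [-1, -6.2, 54.9], 1.53],
  [0, [-1, -6.2, 54.9], 1.53],
  [0, [-1, -6.2, 54.9], 1.53],
  [0, [-1, -6.2, 54.9], 1.53],
  [0, [-1, -6.2, 54.9], 1.53],
  [0, [-1, -6.2, 54.9], 1.53],
  [0, [-1, -6.2, 54.9], 1.53],
  [0, [-1, -6.2, 54.9], 1.53],
  [0, [-1, -6.2, 54.9], 1.53],
  [0, [-1, -6.2, 54.9], 1.53],
  [0, [-1, -6.2, 54.9], 1.53],
  [0, [-1, -6.2, 54.9], 1.53],
  [0, [-1, -6.2, 54.9], 1.53],
  [0, [-1, -6.2, 54.9], 1.53],
  [0, [-1, -6.2, 54.9], 1.53],
])

```text
t: 23.02
eef_pos: [493.2, -186.5, 485.8]
tcp_rot: [2.191, 1.571, -0.88]
ft_force: [-0.8, -0.7, -0.5]
opening: 0.502
```

Run:
```python
from h import *
t=cam("top","c1");s=cam("scene","c1s")
print(monitor.state()["t"])
for n,c in(("t",t),("s",s)):
    h=cv2.cvtColor(c["image"],cv2.COLOR_RGB2HSV); x,y,w,hh=(270,200,120,60) if n=="t" else (280,160,80,60)
    m=(cv2.inRange(h,(0,150,90),(6,255,255))|cv2.inRange(h,(174,150,90),(180,255,255)))[y:y+hh,x:x+w]
    p=np.argwhere(m)[:,::-1]
    if len(p)>8:
        r=cv2.minAreaRect(p.astype(np.float32)); print(n,len(p),r,plane(c,r[0][0]+x,r[0][1]+y,70))
go([493.3,-186.3,67],-1.503)
```

```text
23.125
s 117 ((30.75, 31.750001907348633), (16.443843841552734, 7.905694484710693), 18.434946060180664) [ 492.50335202 -181.91209053   70.        ]
go [493.3, -186.3, 67] shift cm [ 2.478e+01 -4.000e-02 -1.000e-02] turn 0.003 | jaw -1.5 q6 1.01 grasp [ 493.2 -186.7  314.8] open 47.8
```

Call:
apply_moves([
  [0, [6, 0, 0], 0],
  [0, [12, 0, 0], 0],
  [0, [18, 0, 0], 0],
  [0, [22, 0, 0], 0],
  [0, [24.8, 0, 0], 0],
  [0, [24.8, 0, 0], 0],
  [1, [24.8, 0, 0], 0],
  [1, [24.8, 0, 0], 0],
  [1, [24.8, 0, 0], 0],
  [1, [24.8, 0, 0], 0],
  [1, [24.8, 0, 0], 0],
])

```text
t: 24.5
eef_pos: [493.2, -187.1, 238.2]
tcp_rot: [2.273, 1.569, -0.797]
ft_force: [-2.1, -3.4, 6.8]
opening: 0.136
```

Call:
apply_moves([
  [1, [0, 0, 0], -0.1],
  [1, [0, 0, 0], -0.2],
  [1, [0, 0, 0], -0.3],
  [1, [0, 0, 0], -0.4],
  [1, [0, 0, 0], -0.5],
  [1, [0, 0, 0], -0.6],
  [1, [0, 0, 0], -0.7],
  [1, [0, 0, 0], -0.8],
  [1, [0, 0, 0], -0.9],
  [1, [0, 0, 0], -1.0],
  [1, [0, 0, 0], -1.08],
  [1, [0, 0, 0], -1.15],
  [1, [0, 0, 0], -1.2],
  [1, [0, 0, 0], -1.22],
  [1, [0, 0, 0], -1.22],
])

```text
t: 26.38
eef_pos: [493.5, -186.9, 237.9]
tcp_rot: [1.44, 1.57, -0.412]
ft_force: [4.2, -0.8, 1.0]
opening: 0.136
```

Run:
```python
from h import *
s=monitor.state();print(s["t"],s["ft_force"],s["moment"])
go([493.3,-146,67],-.2)
```

```text
26.375 [ 4.18400275 -0.83380839  1.00252769] [ 0.01395179 -0.76233097  0.03171329]
go [493.3, -146, 67] shift cm [-0.01 -1.17 -3.93] turn -0.081 | jaw -0.281 q6 -0.21 grasp [ 493.6 -187.    66.9] open 12.9
```

Call:
apply_moves([
  [1, [0, -0.2, -0.8], 0],
  [1, [0, -0.45, -1.5], 0],
  [1, [0, -0.75, -2.4], 0],
  [1, [0, -0.95, -3.2], 0],
  [1, [0, -1.1, -3.5], 0],
  [1, [0, -1.13, -3.65], 0],
  [1, [0, -1.13, -3.65], 0],
])

```text
t: 27.25
eef_pos: [492.3, -148.1, 237.8]
tcp_rot: [-2.136, 1.57, 2.296]
ft_force: [1.5, -0.4, 6.1]
opening: 0.134
```

Run:
```python
from h import *
s=monitor.state();print(s["t"],s["ft_force"],s["moment"])
go([492.3,-145,67])
t=cam("top","d1");sc=cam("scene","d1s")
crop(sc,200,120,170,130,4,"d1c")
```

```text
27.25 [ 1.53189591 -0.35464707  6.10747862] [ 0.16564249 -0.3913171  -0.049659  ]
go [492.3, -145, 67] shift cm [-0.02 -0.09 -0.3 ] turn 0 | jaw -0.28 q6 -0.14 grasp [ 492.3 -148.1   66.8] open 12.7
```

View pics/d1c.png

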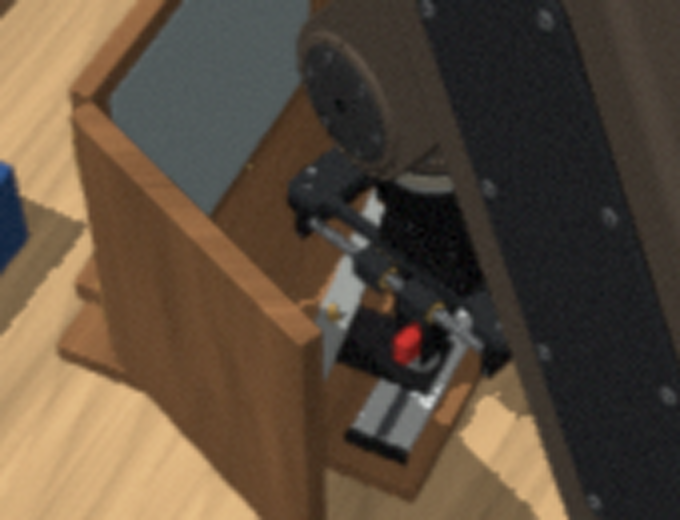

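The red handle shows at (407,345) and the block has slid about 39 mm with the wing following. Now nudging it to the stop.

Call:
apply_moves([
  [1, [0, -0.03, -0.1], 0],
  [1, [0, -0.05, -0.2], 0],
  [1, [0, -0.05, -0.2], 0],
])

```text
t: 27.72
eef_pos: [492.4, -147.2, 237.9]
tcp_rot: [0.392, 1.569, -1.459]
ft_force: [-2.7, -12.3, 4.1]
opening: 0.134
```

Call:
apply_moves([
  [1, [0, -0.03, -0.1], 0],
  [1, [0, -0.05, -0.2], 0],
  [1, [0, -0.05, -0.2], 0],
])

```text
t: 28.1
eef_pos: [492.4, -146.4, 237.9]
tcp_rot: [0.474, 1.567, -1.376]
ft_force: [-6.5, -26.1, 3.9]
opening: 0.137
```

Call:
apply_moves([
  [1, [0, 0.05, 0.2], 0],
  [1, [0, 0.05, 0.2], 0.1],
  [1, [0, 0.05, 0.2], 0.2],
  [1, [0, 0.05, 0.2], 0.3],
  [1, [0, 0.05, 0.2], 0.4],
  [1, [0, 0.05, 0.2], 0.5],
  [1, [0, 0.05, 0.2], 0.6],
  [1, [0, 0.05, 0.2], 0.7],
  [1, [0, 0.05, 0.2], 0.8],
  [1, [0, 0.05, 0.2], 0.9],
  [1, [0, 0.05, 0.2], 1.0],
  [1, [0, 0.05, 0.2], 1.1],
  [1, [0, 0.05, 0.2], 1.18],
  [1, [0, 0.05, 0.2], 1.24],
  [1, [0, 0.05, 0.2], 1.27],
  [1, [0, 0.05, 0.2], 1.29],
  [1, [0, 0.05, 0.2], 1.29],
])

```text
t: 30.22
eef_pos: [492.2, -146.8, 238.2]
tcp_rot: [1.08, 1.57, -2.06]
ft_force: [-5.0, -8.6, 11.4]
opening: 0.137
```

Run:
```python
from h import *
s=monitor.state();print(s["t"],s["ft_force"],s["moment"]); go([492.3,-145,67])
```

```text
30.225 [-4.969459   -8.63969054 11.43266087] [-1.46608365  0.73268333  0.58761896]
go [492.3, -145, 67] shift cm [ 0.02 -0.2  -0.02] turn 0 | jaw -1.568 q6 1.15 grasp [ 492.1 -147.    67.2] open 13.0
```

Call:
apply_moves([
  [0, [0, 0, 0], 0],
  [0, [0, 0, 0], 0],
  [0, [0, 0, 0], 0],
  [0, [0, 0, 0], 0],
  [0, [-6, 0, 0], 0],
  [0, [-12, 0, 0], 0],
  [0, [-18, 0, 0], 0],
  [0, [-23, 0, 0], 0],
  [0, [-23, 30, 19], 0],
  [0, [-23, 30, 19], 0],
  [0, [-23, 30, 19], 0],
  [0, [-23, 30, 19], 0],
  [0, [-23, 30, 19], 0],
  [0, [-23, 30, 19], 0],
  [0, [-23, 30, 19], 0],
  [0, [-23, 30, 19], 0],
  [0, [-23, 30, 19], 0],
])

```text
t: 32.35
eef_pos: [303.3, -445.8, 467.9]
tcp_rot: [-2.76, 1.571, 0.384]
ft_force: [0.6, -0.9, 0.3]
opening: 0.501
```

Run:
```python
from h import *
s=monitor.state();print(s["t"],s["eef_pos"])
t=cam("top","e1");sc=cam("scene","e1s")
crop(t,240,140,150,110,5,"e1c");crop(sc,210,120,150,120,5,"e1sc")
```

```text
32.35 [ 303.30991451 -445.80163504  467.85147185]
```

View pics/e1c.png

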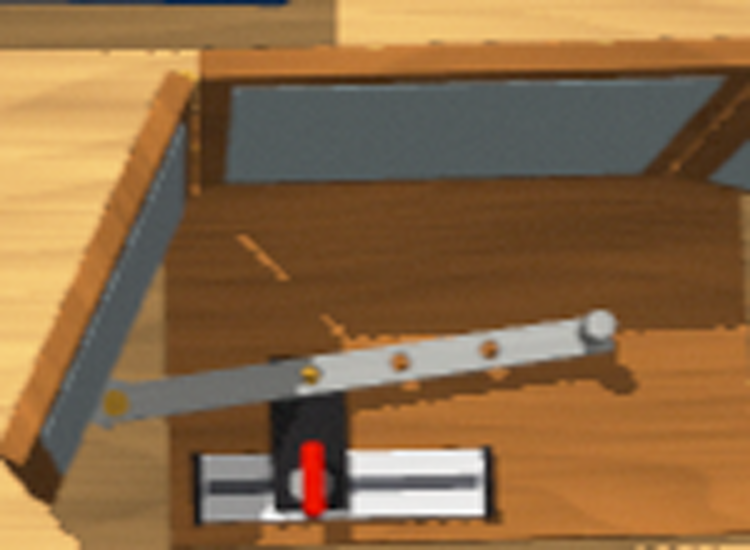

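View pics/e1sc.png

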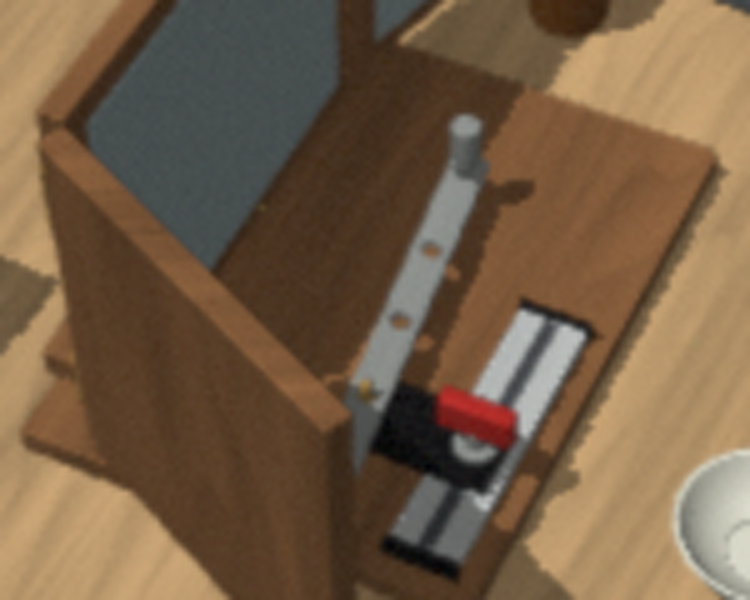

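Both crops show the block at the outer end, the handle pointing straight away from the mirror ((313,440) to (315,515)) and the pin still in hole 1. The knob top is at (600,325) in the top crop and (465,125) in the scene crop.

```bash
cat > geo.py <<'E'
from h import *
from scipy.optimize import brentq
yaw=.015; Y=R.from_euler("z",yaw).as_matrix()[:2,:2]
def piv(phi,H):
    a=np.radians(80)-phi
    return H+Y@(150*np.array([-np.sin(a),np.cos(a)])+20*np.array([-np.cos(a),-np.sin(a)]))
def solve(H,pin,d): return brentq(lambda f:np.linalg.norm(piv(f,H)-pin)-d,-.2,1.6)
E
python3 - <<'E'
from geo import *
t=cam("top");s=cam("scene")
T=lambda x,y:(240+x/5-.4,140+y/5-.4); S=lambda x,y:(210+x/5-.4,120+y/5-.4)
P={n:plane(t,*T(*p),z) for n,p,z in [("piv",(115,402),46),("pin",(312,374),50),("h2",(400,361),42.5),("h3",(489,349),42.5),("knob",(600,323),85),("cl0",(313,440),76),("cl1",(315,515),76)]}
for n in P: print(n,P[n].round(1))
for n,a,b in [("pin",(312,374),(365,388)),("h2",(400,361),(400,320)),("h3",(489,349),(431,249)),("knobtop",(600,323),(465,125))]: print("tri",n,*[np.round(q,1) for q in tri(t,T(*a),s,S(*b))])
pin=P["pin"][:2]; print("handle yaw",np.arctan2(*(P["cl0"]-P["cl1"])[1::-1]))
H=np.array([684.9,-73.4]); f1=solve(H,pin,118);f3=solve(H,pin,227)
print(f1,piv(f1,H),"h3:",f3,piv(f3,H))
for d in range(118,228,12): 
    f=solve(H,pin,d);p=piv(f,H);u=(pin-p)/d;print(d,round(f,3),p.round(1),"knob",(p+287*u).round(1),"baryaw",round(np.arctan2(u[1],u[0]),3))
E
```

```text
piv [539.5 -30.   46. ]
pin [ 557.1 -147.3   50. ]
h2 [ 566.6 -200.7   42.5]
h3 [ 574.4 -254.4   42.5]
knob [ 583.7 -313.1   85. ]
cl0 [ 514.5 -146.4   76. ]
cl1 [ 470.8 -147.6   76. ]
tri pin [ 558.  -147.5   45.9] 0.8
tri h2 [ 566.2 -201.1   40.7] 1.4
tri h3 [ 574.3 -254.7   40.8] 0.8
tri knobtop [ 584.  -314.    81.4] 0.8
handle yaw 0.027992042699474612
0.25965260864859374 [539.74655557 -30.61591921] h3: 1.1725682400043205 [630.00180597  67.618397  ]
118 0.26 [539.7 -30.6] knob [ 581.8 -314.5] baryaw -1.424
130 0.348 [544.1 -18. ] knob [ 572.7 -303.6] baryaw -1.471
142 0.438 [549.6  -5.5] knob [ 564.6 -292.1] baryaw -1.519
154 0.53 [556.5   6.7] knob [ 557.5 -280.3] baryaw -1.567
166 0.626 [564.7  18.5] knob [ 551.5 -268.2] baryaw -1.617
178 0.724 [574.2  29.8] knob [ 546.5 -255.8] baryaw -1.668
190 0.826 [585.3  40.5] knob [ 542.6 -243.3] baryaw -1.72
202 0.932 [598.   50.5] knob [ 539.8 -230.6] baryaw -1.775
214 1.044 [612.3  59.4] knob [ 538.2 -217.9] baryaw -1.832
226 1.162 [628.6  67. ] knob [ 537.8 -205.2] baryaw -1.893
```

Call:
apply_moves([
  [0, [0, -13.1, -28.1], -0.168],
  [0, [0, -13.1, -28.1], -0.168],
  [0, [0, -13.1, -28.1], -0.168],
  [0, [0, -13.1, -28.1], -0.168],
  [0, [0, -13.1, -28.1], -0.168],
  [0, [0, -13.1, -28.1], -0.168],
  [0, [0, -13.1, -28.1], -0.168],
  [0, [0, -13.1, -28.1], -0.168],
])

```text
t: 33.55
eef_pos: [582.7, -316.1, 468.1]
tcp_rot: [1.647, 1.57, -1.327]
ft_force: [-0.2, -0.3, -0.6]
opening: 0.503
```

Run:
```python
from geo import *
s=monitor.state();print(s["t"],s["eef_pos"])
t=cam("top")
for n,p in [("centre frame front edge",(225,84)),("cf right",(720,73))]: print(n,plane(t,240+p[0]/5-.4,140+p[1]/5-.4,260).round(0))
for p in [(392,150),(434,157),(420,160)]: print("right wing",plane(t,*p,260).round(0))
go([584,-313.8,76],-1.4)
```

```text
33.55 [ 582.65088314 -316.07685566  468.06871553]
centre frame front edge [674. -90. 260.]
cf right [ 683. -342.  260.]
right wing [ 694. -363.  260.]
right wing [ 677. -470.  260.]
right wing [ 669. -434.  260.]
go [584, -313.8, 76] shift cm [22.11 -0.23 -0.17] turn -0.003 | jaw -1.403 q6 0.81 grasp [ 582.7 -316.2  297.1] open 47.5
```

Call:
apply_moves([
  [0, [0, 0, 0], 0],
  [0, [6, 0, 0], 0],
  [0, [12, 0, 0], 0],
  [0, [17, 0, 0], 0],
  [0, [20, 0, 0], 0],
  [0, [22.1, 0, 0], 0],
  [0, [22.1, 0, 0], 0],
])

```text
t: 34.48
eef_pos: [583.1, -315.8, 245.5]
tcp_rot: [-0.734, 1.568, 2.576]
ft_force: [0.4, 0.2, 0.6]
opening: 0.504
```

Run:
```python
from geo import *
s=monitor.state();print(s["t"],s["ft_force"])
go([584,-313.8,76],-1.4)
```

```text
34.475 [0.40216752 0.24964709 0.57304975]
go [584, -313.8, 76] shift cm [-0.15 -0.15 -0.15] turn -0.003 | jaw -1.403 q6 0.81 grasp [ 582.7 -315.5   74.5] open 47.9
```

Call:
apply_moves([
  [0, [-0.15, -0.15, -0.15], 0],
  [0, [-0.15, -0.15, -0.15], 0],
  [1, [-0.15, -0.15, -0.15], 0],
  [1, [-0.15, -0.15, -0.15], 0],
  [1, [-0.15, -0.15, -0.15], 0],
  [1, [-0.15, -0.15, -0.15], 0],
])

```text
t: 35.22
eef_pos: [584.8, -313.7, 248.3]
tcp_rot: [0.992, 1.571, -1.98]
ft_force: [0.7, -0.0, 0.5]
opening: 0.181
```

```bash
cat >> geo.py <<'E'
H=np.array([685.0,-73.4]); PIN=np.array([558,-147.3]); GR=33.5
def grip(d,al):
    """grasp point for pin distance d along the bar (its hole over the pin seen from above), tilt al"""
    # pin lies at horizontal distance d*cos(al) - pin upright, hole tilted
    f=solve(H,PIN,d*np.cos(al)); p=piv(f,H); u=(PIN-p)/np.linalg.norm(PIN-p)
    r=287*np.cos(al)-GR*np.sin(al)
    return np.r_[p+r*u,42.5+287*np.sin(al)+GR*np.cos(al)],f,np.arctan2(u[1],u[0])
def arc(al):  # lifting with wing fixed as it stands on hole 1
    f=solve(H,PIN,118);p=piv(f,H);u=(PIN-p)/118
    return np.r_[p+(287*np.cos(al)-GR*np.sin(al))*u,42.5+287*np.sin(al)+GR*np.cos(al)]
def rel(P,base,M): return (M.T@(np.asarray(P)-base)/10).round(2)
E
python3 - <<'E'
from geo import *
s=monitor.state();print(s["t"],s["ft_force"],s["opening"]*95)
M=R.from_euler("xyz",s["tcp_rot"]).as_matrix(); g=s["eef_pos"]+171*M[:,0]; print("grasp",g.round(1),"arc0",arc(0).round(1))
for al in (.05,.1,.15,.2,.22): print(al,rel(arc(al)-arc(0),0,M), arc(al).round(1))
off=arc(.22)
for d in range(118,228,12): P,f,b=grip(d,.22); print(d,round(f,3),P.round(1),rel(P-arc(0),0,M),"baryaw",round(b,3))
P,f,b=grip(227,.22);print(227,f,P,rel(P-arc(0),0,M),b)
E
```

```text
35.225 [ 0.69442704 -0.00302677  0.53120108] 17.21556772322546
grasp [ 584.8 -313.7   77.3] arc0 [ 584.  -314.3   76. ]
0.05 [-1.43 -0.2  -0.  ] [ 583.7 -312.3   90.3]
0.1 [-2.85 -0.48 -0.01] [ 583.3 -309.6  104.5]
0.15 [-4.25 -0.82 -0.01] [ 582.8 -306.2  118.5]
0.2 [-5.64 -1.24 -0.02] [ 582.1 -302.1  132.4]
0.22 [-6.18 -1.42 -0.02] [ 581.8 -300.2  137.8]
118 0.238 [ 584.1 -302.7  137.8] [-6.18 -1.14 -0.2 ] baryaw -1.405
130 0.324 [ 575.4 -292.2  137.8] [-6.18 -2.33  0.48] baryaw -1.452
142 0.412 [ 567.7 -281.1  137.8] [-6.18 -3.54  1.06] baryaw -1.499
154 0.502 [ 561.  -269.7  137.8] [-6.18 -4.78  1.53] baryaw -1.546
166 0.594 [ 555.3 -258.   137.8] [-6.18 -6.03  1.89] baryaw -1.595
178 0.689 [ 550.7 -246.1  137.8] [-6.18 -7.28  2.14] baryaw -1.645
190 0.787 [ 547.1 -234.   137.8] [-6.18 -8.54  2.29] baryaw -1.696
202 0.89 [ 544.6 -221.7  137.8] [-6.18 -9.78  2.33] baryaw -1.749
214 0.997 [ 543.2 -209.5  137.8] [ -6.18 -11.02   2.27] baryaw -1.804
226 1.11 [ 543.  -197.3  137.8] [ -6.18 -12.22   2.08] baryaw -1.863
227 1.1200975059824954 [ 543.01501681 -196.30317511  137.82446638] [ -6.18 -12.32   2.06] -1.8675621876316408
```

Call:
apply_moves([
  [1, [-0.7, -0.1, 0], 0],
  [1, [-1.4, -0.2, 0], 0],
  [1, [-2.1, -0.34, 0], 0],
  [1, [-2.85, -0.48, 0], 0],
  [1, [-3.5, -0.65, 0], 0],
  [1, [-4.25, -0.82, 0], 0],
  [1, [-5, -1.03, 0], 0],
  [1, [-5.6, -1.24, 0], 0],
  [1, [-6.2, -1.42, 0], 0],
  [1, [-6.2, -1.42, 0], 0],
])

```text
t: 36.48
eef_pos: [582.4, -299.5, 310.7]
tcp_rot: [2.513, 1.57, -0.46]
ft_force: [-0.1, -1.3, -3.4]
opening: 0.21
```

Run:
```python
from geo import *
s=monitor.state();print(s["t"],s["ft_force"],s["moment"],s["opening"]*95)
sc=cam("scene"); t=cam("top")
im=np.hstack([t["image"][140:250,240:390],sc["image"][130:240,210:360]])[:,:,::-1]
cv2.imwrite("pics/f1.png",cv2.resize(im,None,fx=2.6,fy=2.6,interpolation=cv2.INTER_CUBIC))
```

```text
36.475 [-0.07380302 -1.27041114 -3.39082614] [-1.12961691 -0.19762485  0.01687559] 19.968980746019135
```

View pics/f1.png

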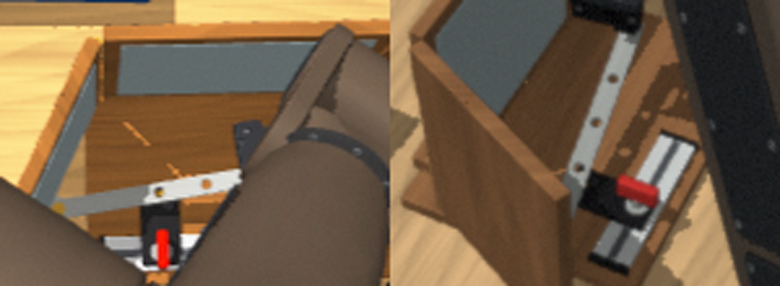

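The stay is lifted: the view shows hole 1 raised off the pin and the bar tilted in the jaws. Now pushing it towards the wing.

Call:
apply_moves([
  [1, [0, -0.4, 0.25], 0],
  [1, [0, -0.9, 0.5], 0],
  [1, [0, -1.5, 0.8], 0],
  [1, [0, -2.1, 1.08], -0.05],
  [1, [0, -2.7, 1.33], -0.12],
  [1, [0, -3.35, 1.55], -0.2],
  [1, [0, -4, 1.75], -0.3],
  [1, [0, -4.6, 1.9], -0.4],
  [1, [0, -5.2, 2.05], -0.5],
  [1, [0, -5.9, 2.16], -0.6],
  [1, [0, -5.9, 2.16], -0.6],
])

```text
t: 37.95
eef_pos: [550.9, -244.4, 310.3]
tcp_rot: [-1.927, 1.57, 1.983]
ft_force: [-0.2, 1.9, -2.5]
opening: 0.196
```

Run:
```python
from geo import *
s=monitor.state();print(s["t"],s["ft_force"],s["moment"],s["opening"]*95)
M=R.from_euler("xyz",s["tcp_rot"]).as_matrix(); g=s["eef_pos"]+171*M[:,0]; print(g.round(1))
P0=grip(178,.22)[0]; P0[:2]+=0
for d in (190,202,214,227): P,f,b=grip(d,.22); print(d,round(f,3),P.round(1),"from plan",rel(P-P0,0,M),"from here",rel(P-g,0,M),"jaw across",round(b+np.pi/2,3))
print(np.arctan2(M[1,1],M[0,1]))
sc=cam("scene","g1"); t=cam("top")
im=np.hstack([t["image"][140:250,240:390],sc["image"][130:240,190:340]])[:,:,::-1]
cv2.imwrite("pics/g1.png",cv2.resize(im,None,fx=2.6,fy=2.6,interpolation=cv2.INTER_CUBIC))
```

```text
37.95 [-0.1845173   1.910014   -2.54872579] [-0.15260187 -0.40922191 -0.01909022] 18.657935816883633
[ 550.9 -244.2  139.3]
190 0.787 [ 547.1 -234.   137.8] from plan [ 0.   -1.12 -0.58] from here [ 0.15 -1.   -0.44] jaw across -0.125
202 0.89 [ 544.6 -221.7  137.8] from plan [ 0.   -2.17 -1.25] from here [ 0.15 -2.05 -1.11] jaw across -0.178
214 0.997 [ 543.2 -209.5  137.8] from plan [ 0.   -3.15 -2.01] from here [ 0.15 -3.03 -1.86] jaw across -0.234
227 1.12 [ 543.  -196.3  137.8] from plan [ 0.01 -4.11 -2.91] from here [ 0.15 -3.99 -2.77] jaw across -0.297
-0.8024287558755792
```

Call:
apply_moves([
  [1, [0, -0.5, -0.25], -0.05],
  [1, [0, -1.05, -0.5], -0.12],
  [1, [0, -1.6, -0.85], -0.2],
  [1, [0, -2.1, -1.2], -0.28],
  [1, [0, -2.6, -1.55], -0.36],
  [1, [0, -3.1, -1.95], -0.43],
  [1, [0, -3.6, -2.4], -0.5],
  [1, [0, -4.0, -2.8], -0.5],
  [1, [0, -4.0, -2.8], -0.5],
  [1, [0, -4.0, -2.8], -0.5],
])

```text
t: 39.3
eef_pos: [543.5, -196.9, 310.1]
tcp_rot: [-2.324, 1.57, 2.085]
ft_force: [0.2, 0.1, -0.5]
opening: 0.187
```

Run:
```python
from geo import *
s=monitor.state();print(s["t"],s["ft_force"],s["moment"],s["opening"]*95)
M=R.from_euler("xyz",s["tcp_rot"]).as_matrix(); g=s["eef_pos"]+171*M[:,0]; print(g.round(1),s["tcp_rot"])
for al in (.22,.18,.15,.12,.1,.06,.03,0): P,f,b=grip(227,al); print(al,round(f,3),P.round(1),"from here",rel(P-g,0,M),"jaw across",round(b+np.pi/2,3))
sc=cam("scene","g2"); t=cam("top","g2t")
im=np.hstack([t["image"][140:250,240:390],sc["image"][130:240,200:350]])[:,:,::-1]
cv2.imwrite("pics/g2c.png",cv2.resize(im,None,fx=2.6,fy=2.6,interpolation=cv2.INTER_CUBIC))
```

```text
39.3 [ 0.21639286  0.12286407 -0.48067722] [ 0.03323168 -0.26527123 -0.1216975 ] 17.78343850590666
[ 543.5 -196.8  139.1] [-2.32410209  1.57008459  2.08497622]
0.22 1.12 [ 543.  -196.3  137.8] from here [ 0.13 -0.06 -0.03] jaw across -0.297
0.18 1.138 [ 542.  -197.9  126.8] from here [ 1.23 -0.11  0.15] jaw across -0.306
0.15 1.15 [ 541.3 -199.   118.5] from here [ 2.06 -0.14  0.28] jaw across -0.312
0.12 1.159 [ 540.7 -200.1  110.1] from here [ 2.9  -0.16  0.4 ] jaw across -0.317
0.1 1.164 [ 540.3 -200.8  104.5] from here [ 3.46 -0.18  0.48] jaw across -0.319
0.06 1.172 [ 539.6 -202.2   93.1] from here [ 4.6  -0.2   0.64] jaw across -0.323
0.03 1.175 [ 539.2 -203.2   84.6] from here [ 5.45 -0.22  0.75] jaw across -0.325
0 1.176 [ 538.8 -204.2   76. ] from here [ 6.31 -0.22  0.85] jaw across -0.325
```

View pics/g2c.png

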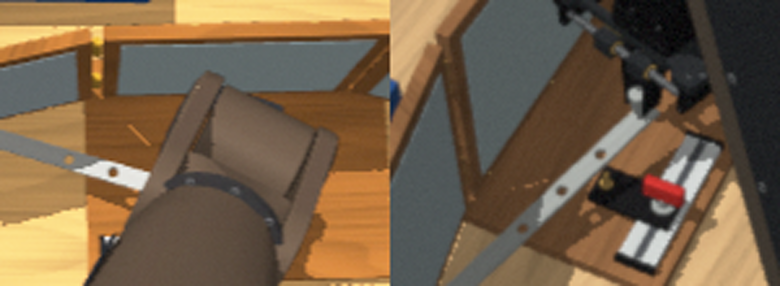

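Run:
```python
from geo import *
sc=cam("scene")
P,f,b=grip(227,.22);p=piv(f,H);u=np.array([np.cos(b),np.sin(b)])
for al in(.22,.0):
  for n,d,h in(("h1",118,0),("h2",173,0),("h3",227,0),("knobtop",287,42.5)):
    X=np.r_[p+(d*np.cos(al)-h*np.sin(al))*u,42.5+d*np.sin(al)+h*np.cos(al)]
    q=proj(sc,X); print(al,n,X.round(1),q.round(1),"composite",((q-[200,130])*2.6+[390,0]).round(0))
q=proj(sc,[*PIN,58]);print("pin",((q-[200,130])*2.6+[390,0]).round(0))
crop(sc,225,120,110,100,7,"g3")
```

```text
0.22 h1 [589.1 -45.6  68.3] [253.  215.5] composite [528. 222.]
0.22 h2 [573.4 -96.9  80.3] [268.1 200.7] composite [567. 184.]
0.22 h3 [ 558.  -147.3   92. ] [282.6 186.5] composite [605. 147.]
0.22 knobtop [ 543.6 -194.4  146.6] [296.2 162.4] composite [640.  84.]
0.0 h1 [588.3 -48.3  42.5] [254.4 220.6] composite [532. 235.]
0.0 h2 [ 572.2 -100.9   42.5] [269.7 208.4] composite [571. 204.]
0.0 h3 [ 556.4 -152.5   42.5] [284.2 196.9] composite [609. 174.]
0.0 knobtop [ 538.9 -209.9   85. ] [300.  174.6] composite [650. 116.]
pin [605. 168.]
```

View pics/g3.png

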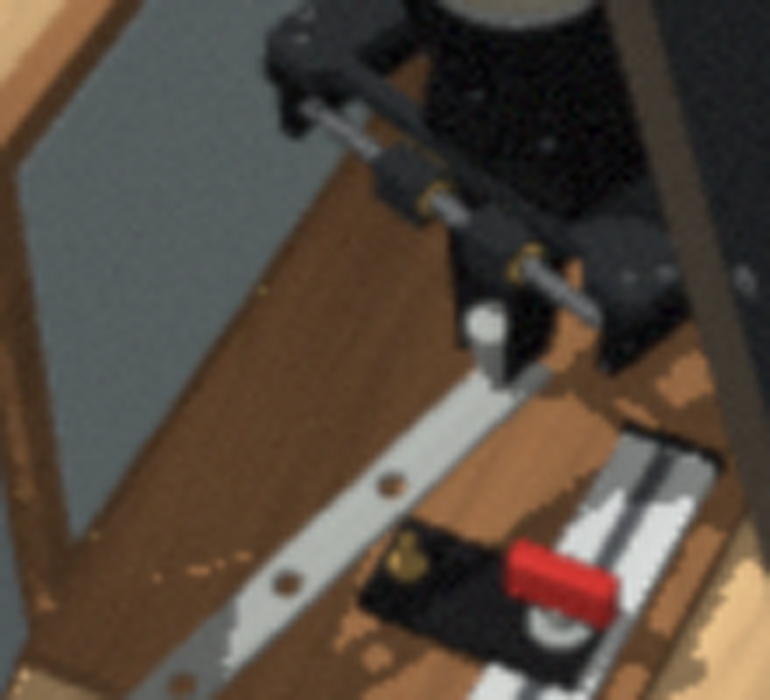

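The crop shows the knob held (487,322), the bar tilted and hole 3 at (391,484) just short of and above the pin (405,548). I'll fit wing angle, bar yaw and tilt to the measured holes.

```bash
cat >> geo.py <<'E'
from scipy.optimize import least_squares
DH=[(118,2),(173,2),(227,2),(287,42.5)]
def pts(v):
    f,b,al=v; p=piv(f,H);u=np.array([np.cos(b),np.sin(b)])
    return [np.r_[p+(d*np.cos(al)-h*np.sin(al))*u,42.5+d*np.sin(al)+h*np.cos(al)] for d,h in DH]
def fit(c,obs,x0):  # obs: 4 pixels
    r=least_squares(lambda v:np.ravel([proj(c,P)-o for P,o in zip(pts(v),obs) if o is not None]),x0)
    return r.x,pts(r.x),r.fun.round(1)
E
python3 - <<'E'
from geo import *
sc=cam("scene")
S=lambda x,y:np.array((225+x/7-.43,120+y/7-.43))
v,P,res=fit(sc,[S(182,684),S(287,583),S(391,484),S(487,324)],[1.12,-1.87,.22])
print(v,res);[print(p.round(1)) for p in P]
print("pin at 50",plane(sc,*S(406,550),50).round(1))
E
```

```text
[ 1.16607477 -1.85445187  0.13351379] [-0.  -0.8  0.1 -0.4 -0.4  0.5  0.3  0.1]
[596.5 -44.8  60.2]
[581.3 -97.1  67.5]
[ 566.3 -148.5   74.7]
[ 551.2 -200.4  122.8]
pin at 50 [ 555.5 -141.8   50. ]
```

```bash
cat >> geo.py <<'E'
def fit2(c,obs,x0,w=1.0):  # also: knob stays centred between the pads
    s=monitor.state();M=R.from_euler("xyz",s["tcp_rot"]).as_matrix();g=s["eef_pos"]+171*M[:,0]
    def fun(v):
        P=pts(v[:3]); return np.r_[np.ravel([proj(c,p)+v[3:5]-o for p,o in zip(P,obs)]),w*((P[3]+0-g)@M[:,1]),v[3:5]*.5]
    r=least_squares(fun,np.r_[x0,0,0]); return r.x,pts(r.x[:3]),r.fun.round(1),g
E
python3 - <<'E'
from geo import *
sc=cam("scene")
S=lambda x,y:np.array((225+x/7-.43,120+y/7-.43))
v,P,res,g=fit2(sc,[S(182,684),S(287,583),S(391,484),S(487,324)],[1.12,-1.87,.2])
print(v.round(3),res,g.round(1));[print(p.round(1)) for p in P]
print("pin px",S(406,550),"proj of pin z48",proj(sc,[*PIN,48]).round(1),"clamp",proj(sc,[492.2,-147,76]),S(563,568))
E
```

```text
[ 1.17  -1.886  0.198 -0.569  1.192] [-0.4 -0.2  0.  -0.1  0.   0.3  0.5 -0.3  0.1 -0.3  0.6] [ 543.5 -196.8  139.1]
[593.9 -42.2  67.6]
[577.2 -93.4  78.4]
[ 560.8 -143.8   89. ]
[ 545.  -192.1  140.5]
pin px [282.57       198.14142857] proj of pin z48 [282.7 196.8] clamp [304.98960476 199.78623422] [304.99857143 200.71285714]
```

Call:
apply_moves([
  [1, [0.7, -0.05, 0.22], 0],
  [1, [1.4, -0.1, 0.44], 0],
  [1, [2.1, -0.15, 0.64], 0],
  [1, [2.7, -0.2, 0.81], 0],
  [1, [2.7, -0.2, 0.81], 0],
  [1, [2.7, -0.2, 0.81], 0],
])

```text
t: 40.3
eef_pos: [539.2, -204.1, 283.3]
tcp_rot: [0.16, 1.571, -1.713]
ft_force: [-0.5, 1.5, 0.6]
opening: 0.187
```

Run:
```python
from geo import *
s=monitor.state();print(s["t"],s["ft_force"],s["moment"],s["opening"]*95)
sc=cam("scene","g4f"); crop(sc,225,120,110,100,7,"g4")
```

```text
40.3 [-0.53655283  1.45847722  0.64638532] [ 0.44865871 -0.24078972  0.02762414] 17.77623593628537
```

View pics/g4.png

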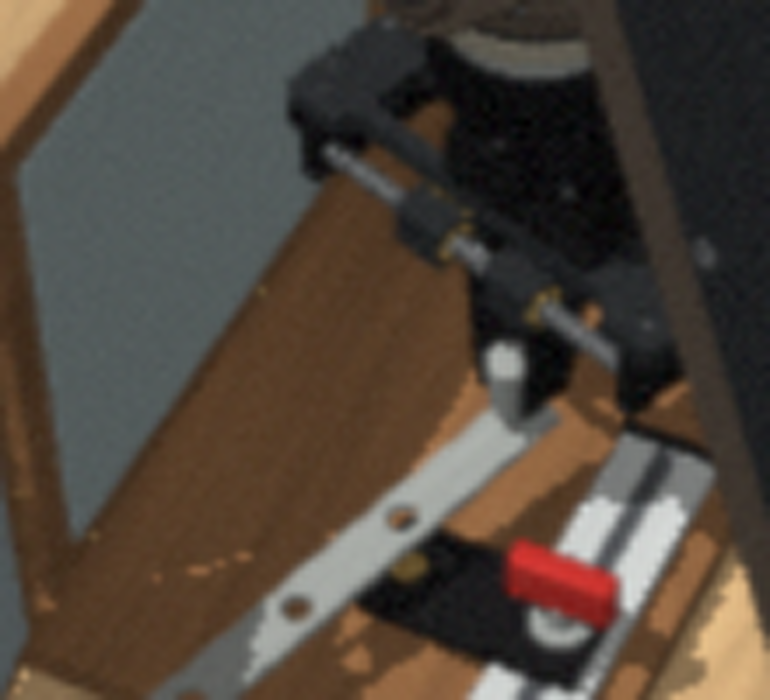

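Hole 3 is now at (402,517), the knob at (506,358) and the pin at (408,567), its top just hidden by the bar's edge.

Run:
```python
from geo import *
sc=cam("scene")
S=lambda x,y:np.array((225+x/7-.43,120+y/7-.43))
b=np.array([-.3,1.2])
o=[S(193,695),S(296,607),S(402,517),S(506,360)]
v,P,res,g=fit2(sc,o,[1.17,-1.89,.1]); print(v.round(3),res,g.round(1)); [print(p.round(1)) for p in P[2:]]
v,P,res=fit(sc,[q-b for q in o],[1.17,-1.89,.1]); print(v.round(3),res); [print(p.round(1)) for p in P[2:]]
```

```text
[ 1.156 -1.886  0.089 -0.901  0.647] [-0.6  0.1  0.3 -0.3  0.   0.1  0.5 -0.   0.1 -0.5  0.3] [ 539.3 -204.1  112.5]
[ 557.7 -148.1   64.6]
[ 540.2 -201.5  110.2]
[ 1.149 -1.864  0.078] [-0.2  0.4  0.4 -0.2 -0.2  0.1  0.  -0.1]
[ 561.4 -150.2   62.1]
[ 545.  -204.5  107.2]
```

Call:
apply_moves([
  [1, [0.4, 0, 0.08], 0],
  [1, [0.8, 0, 0.15], 0],
  [1, [1.2, 0, 0.2], 0],
  [1, [1.6, 0, 0.25], 0],
  [1, [2.0, 0, 0.3], 0],
  [1, [2.4, 0, 0.35], 0],
  [1, [2.6, 0, 0.35], 0],
  [1, [2.6, 0, 0.35], 0],
])

```text
t: 41.4
eef_pos: [538.2, -207.4, 257.1]
tcp_rot: [-1.444, 1.571, 2.966]
ft_force: [-0.7, -3.0, 0.8]
opening: 0.182
```

Run:
```python
from geo import *
s=monitor.state();print(s["t"],s["ft_force"],s["moment"],s["opening"]*95); go([540,-204,83])
sc=cam("scene","g5f"); crop(sc,225,120,110,100,7,"g5")
```

```text
41.4 [-0.74650997 -2.97787066  0.76501253] [-0.23141347 -0.04780969 -0.02793627] 17.321442456058556
go [540, -204, 83] shift cm [ 0.31  0.08 -0.38] turn 0 | jaw -0.302 q6 -0.18 grasp [ 538.1 -207.4   86.1] open 17.3
```

View pics/g5.png

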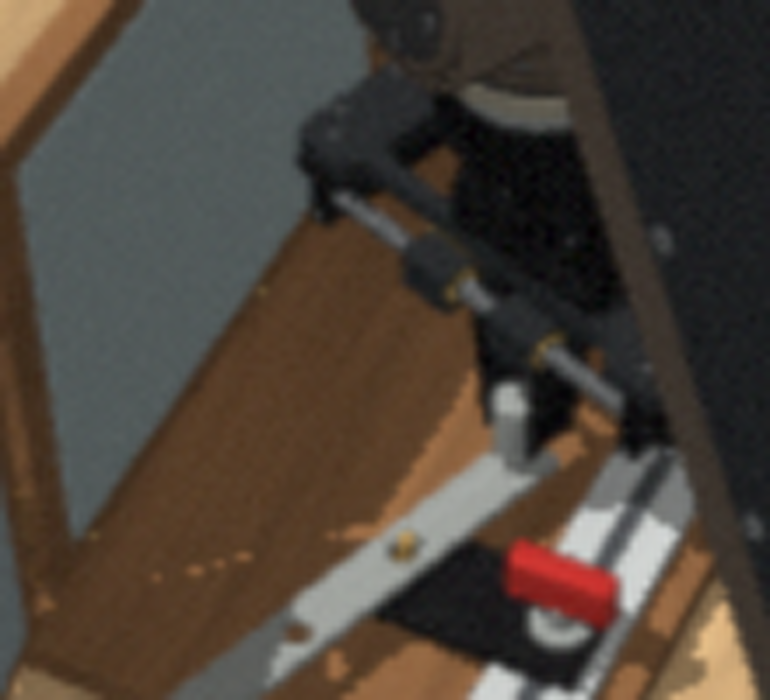

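The pin's brass top shows through hole 3 at (405,545). Releasing and retreating.

Call:
apply_moves([
  [1, [0.2, 0, -0.2], 0],
  [0, [0.2, 0, -0.2], 0],
  [0, [0.2, 0, -0.2], 0],
  [0, [0.2, 0, -0.2], 0],
  [0, [0.2, 0, -0.2], 0],
  [0, [-3, 0, -0.2], 0],
  [0, [-9, 0, -0.2], 0],
  [0, [-15, 0, -0.2], 0],
  [0, [-21, 0, 0], 0],
  [0, [-21, -15.3, 29.8], 0],
  [0, [-21, -15.3, 29.8], 0],
  [0, [-21, -15.3, 29.8], 0],
  [0, [-21, -15.3, 29.8], 0],
  [0, [-21, -15.3, 29.8], 0],
  [0, [-21, -15.3, 29.8], 0],
  [0, [-21, -15.3, 29.8], 0],
  [0, [-21, -15.3, 29.8], 0],
  [0, [-21, -15.3, 29.8], 0],
])

```text
t: 43.7
eef_pos: [304.2, -445.7, 467.3]
tcp_rot: [1.289, 1.571, -0.582]
ft_force: [0.5, 0.0, 0.5]
opening: 0.501
```

Run:
```python
from geo import *
s=monitor.state();print(s["t"],s["ft_force"],s["opening"]*95)
t=cam("top","z1");sc=cam("scene","z1s")
a=cv2.resize(t["image"][140:250,240:390],None,fx=2.66,fy=2.66,interpolation=cv2.INTER_CUBIC)
b=cv2.resize(sc["image"][120:220,225:335],None,fx=3.6,fy=3.6,interpolation=cv2.INTER_CUBIC)
W=np.zeros((586,800,3),np.uint8); W[:a.shape[0],:a.shape[1]]=a; W[:b.shape[0],400:400+b.shape[1]]=b
c=cv2.resize(t["image"][140:310,85:385],None,fx=1.3,fy=1.3); W[365:365+c.shape[0],:c.shape[1]]=c
d=cv2.resize(sc["image"][220:420,100:400],None,fx=1.1,fy=1.1); W[365:365+c.shape[0],400:400+d.shape[1]]=d[:c.shape[0]]
cv2.imwrite("pics/z1c.png",W[:,:,::-1])
for q in blobs(t,TRAY): print("tray",*q)
```

```text
43.7 [0.5230894  0.04643118 0.46689694] 47.60567978652791Traceback (most recent call last):
  File "<stdin>", line 8, in <module>
ValueError: could not broadcast input array from shape (220,330,3) into shape (221,330,3)
```

Run:
```python
from geo import *
t=cam("top","z1");sc=cam("scene","z1s")
W=np.zeros((600,800,3),np.uint8)
def put(im,k,x,y):
    q=cv2.resize(im,None,fx=k,fy=k,interpolation=cv2.INTER_CUBIC); q=q[:600-y,:800-x]; W[y:y+q.shape[0],x:x+q.shape[1]]=q
put(t["image"][145:245,235:365],3,0,0); put(sc["image"][130:230,210:340],3,400,0)
put(t["image"][140:300,85:385],1.3,0,360); put(sc["image"][220:420,100:400],1.2,400,360)
cv2.imwrite("pics/z1c.png",W[:,:,::-1])
for q in blobs(t,TRAY): print("tray",*q)
```

```text
tray [128.5 218.5] 175 [545.4 382.8   5. ] 76.0 1.581
tray [128.5 233.5] 91 [499.2 380.1   5. ] 46.0 1.581
tray [127.5 249. ] 201 [451.9 380.4   5. ] 70.0 1.58
tray [126.5 264.5] 187 [405.1 380.6   5. ] 75.0 1.58
```

View pics/z1c.png

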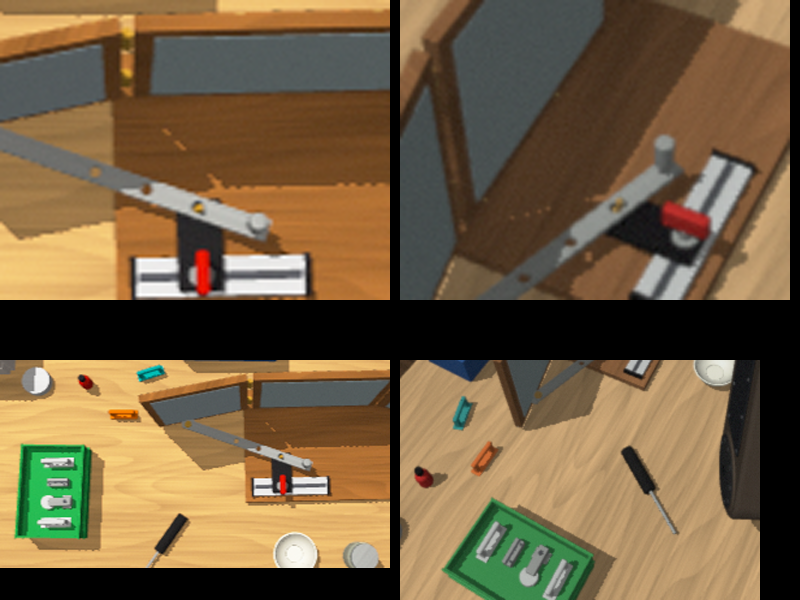

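Run:
```python
from geo import *
t=cam("top");sc=cam("scene")
T=lambda x,y:(235+x/3-.33,145+y/3-.33);S=lambda x,y:(210+(x-400)/3-.33,130+y/3-.33)
for n,a,b in[("knobtop",(258,221),(663,144)),("h3/pin",(198,207),(618,206)),("h2",(147,188),(570,241)),("h1",(95,171),(524,279))]: print(n,*[np.round(q,1) for q in tri(t,T(*a),sc,S(*b))])
f=solve(H,PIN,227);p=piv(f,H);u=(PIN-p)/227
print("expect",f,[(p+d*u).round(1) for d in(287,227,173,118)])
```

```text
knobtop [ 541.5 -199.7   81.4] 0.1
h3/pin [ 558.8 -144.1   44.8] 2.5
h2 [578.7 -92.9  41.1] 1.3
h1 [595.6 -40.6  38.1] 2.0
expect 1.1757651282770907 [array([ 538.8, -204.2]), array([ 558. , -147.3]), array([575.3, -96.1]), array([592.8, -44. ])]
```

Knob height reads 81.4, the same as when the stay was seated on hole 1, so the bar is fully down. Handing in.

```bash
python3 -c "
from cell import job,monitor
print(job.job_done(),monitor.state()['t'])"
```

```text
the job is handed in; nothing more can be done
the job is handed in; nothing more can be done
```

The job is done and handed in after about 44 s of robot time; no verdict was reported.

- **Fittings:** Four fittings were there: both handles, one magnet and one hinge. All four are in the top tray. The magnet was knocked about 4 cm aside during the run, so I located it again before picking it up.
- **Clamp and block:** I freed the clamp and slid the block to its outer stop, where resistance rose to about 26 N. I then turned the handle back until it stopped, and the last images show it pointing straight away from the mirror.
- **Stay:** I lifted the stay, pushed the wing open with it and dropped the last hole over the pin. The brass pin shows through hole 3 in both views.

**Last checks:**
- **Seating:** The knob top measured 81.4 mm above the table, the same reading as when the stay was seated at first. The text's dimensions give 85 mm, so I relied on the matching readings.
- **Wing angle:** Geometry puts the wing near 1.18 rad, against the 1.19 given. I did not measure the final angle directly.
- **Hole positions:** They read about 3 to 5 mm from the geometric model, which fits the slack in the hole plus camera error.
- **Knob slip:** The knob slipped about 1 cm in the grip while the stay was being moved. I allowed for that before lowering it.
- **Bystanders:** I did not move any of them. The bottles, jar and brush were not measured again.

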